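# Snap a relay module onto the panel's rail

## Task

Fit the loose relay module to the rail of the sloping control panel, the same way up as the one already mounted: hook its top lip over the rail's upper edge with the foot end tilted away, then tilt it down until the orange foot clip snaps under the lower edge and the module lies flat on the rail. Then slide it along the rail until it sits snug against the row of terminal blocks and let go. Feel your way: do not force the module, the rail or the terminals, and leave the other things on the bench where they are.

Things in the scene. Friction and masses are not known exactly. Their poses are not given: they have to be found in the camera images.
- module: The loose relay module, light grey plastic: 90 mm along its x (top end +x, foot end -x), 36 mm wide along y (flat sides), 65 mm deep along z (+z = front: dark panel, blue cover; -z = back). It starts standing on its back legs on the bench, front up, top end away from the robot give or take 25 degrees. Origin at the lowest point of its back, mid x and y. About 150 g.
- module_grip (a point): Point to grasp the module across its 36 mm width: middle in x and y, 50 mm above module's origin (module axes). From 6 mm behind it to the front face 15 mm ahead of it the module is 45 mm long in x, behind that 90 mm. The flat seat face that will lie on the rail's front is 42.5 mm behind it. Once mounted it is over the rail's middle line, 57.5 mm off the plate, axes parallel to the panel's.
- module_lip (a point): Root of the hook slot at the back of the top end: 17.8 mm toward +x and 44.5 mm behind module_grip (module axes). The slot opens toward the foot (-x) and takes the rail's upper flange; the seat face bounds it 2 mm in front of this point, a wedge-shaped rigid lip behind it: 1.6 mm behind at the root, 3.3 mm at its tip. The flange enters with the foot end tilted 12 to 18 degrees away.
- leg_corner (a point): Rear outer edge of the hook's leg, module axes: 25 mm toward +x and 50 mm behind module_grip. With the foot end tilted 10 to 20 degrees away it is the lowest edge of the module, the one to touch a flat surface first. The lip's tip is 10 mm nearer the foot and 1 to 2 mm less far back; it reaches 3 mm from the slot's root toward the foot.
- module_foot (a point): Middle of the lower edge of the module's seat face (module axes): 45 mm toward the foot (-x) and 42.5 mm behind module_grip. When mounted it is level with the rail's front face, 15 mm off the plate. The lower leg, which guides the clip, spans 18.6 to 25 mm from the module's middle toward the foot and ends as far back as the upper leg (50 mm behind module_grip): it must pass over the rail.
- foot_clip (a joint): Orange sprung foot clip at the foot end, slides along module x: 0 = home, up to 5 mm outward. Spring 1300 N/m, preload 1.6 N. Its ramped tooth meets the lower flange when the module is about 0.15 rad short of flat; pressed on it gives way 3 mm, then jumps back under the flange once the seat lies flat. That takes some 4 to 8 N at the foot end, up to twice that if pressed at the middle.
- panel: White mounting plate, 344 x 220 mm, sloping up at 15 degrees away from the robot. Origin on its surface, in its middle. Axes: x up the slope, y to the robot's left, z out of the plate. It carries the rail, along y, whose middle line may lie anywhere from x = -7 to +7 mm (adjustable, in slotted holes; not in the readings). Grey wiring ducts, 30 mm high, at x = 75 to 101 and -75 to -101 mm.
- stand: Blue bench stand under the plate, fixed. Origin on the bench below the plate's middle, which is 65 mm up; y along the rail. The rail: plated steel top hat, 320 mm long, 35 wide, 15 high, rigid. Its flanges are 2.5 mm thick, outer edges 17.5 mm either side of its middle line, front faces (11 to 17.5 mm out) 15 mm off the plate, open channel between; the outer 4 mm overhang.
- row_face (a point): Where the left (+y) end face of the row of low terminal blocks stands on the plate: 85 mm right of the plate's middle, 20.5 mm off its surface, at x = 0 of the plate (plate axes). The row rides on the rail, is 46 mm across it and its top is 31 mm off the plate. A module against it has its middle 18 mm to the left (+y). An equal module sits on the rail 118 to 154 mm left of the plate's middle.
- screwdriver: screwdriver with a blue handle, lying, 206 x 26 mm, origin under its middle
- marker: black marker, lying, 149 x 13 mm, origin under its middle
- end_bracket: spare dark grey end bracket, 46 x 9 x 18 mm high, origin under its middle
- tape_measure: yellow and black tape measure, 79 x 33 x 65 mm high, origin under its middle
- putty_tin: flat brass-coloured round tin, 62 mm across, 23 mm high, origin under its middle
- end_cap: white round end cap with a collar, 45 mm across, 26 mm high, origin under its middle

How it is judged (in metres and radians):
On the way, in this order (a step that is already met when the one before it is completed fails the run):
1. the lip is hooked behind the rail's upper flange while the foot end is still tilted away (angle between the z axis of module_grip and the z axis of panel, either way round above 0.1 rad and x of upper_flange in the frame of module_lip between -0.005 and -0.001 m and z of upper_flange in the frame of module_lip between -0.0012 and 0.0022 m), for 0.1 s.
2. the module lies flat on the rail and the foot clip has snapped (angle between the z axis of module_grip and the z axis of panel, either way round below 0.045 rad and angle between the x axis of module_grip and the x axis of panel, either way round below 0.06 rad and z of module_lip in the frame of panel between 0.011 and 0.015 m and x of upper_flange in the frame of module_lip between -0.005 and -0.001 m and z of upper_flange in the frame of module_lip between -0.0012 and 0.0022 m and z of module_foot in the frame of panel between 0.013 and 0.0168 m and value of joint foot_clip below 0.0015 m), for 0.2 s.
At the end, for the whole second after the job is handed in: The module sits on the rail the right way up: axes within 0.045 rad of square to the rail, lip behind the upper flange and seat on the rail within about 2 mm, foot clip back home (within 1.5 mm), its side within 2.5 mm of the terminal row's end face; released and at rest (all of step 2 and y of module_grip in the frame of row_face between 0.015 and 0.0205 m and linear speed of module below 0.02 m/s); the robot touches nothing.
It fails at once if the module was pressed against the rail, the plate or the terminals with more than 45 N (contact force between module and panel above 45 N).
It fails at once if another thing on the bench was moved more than 3 cm (distance of any of screwdriver, marker, end_bracket, tape_measure, putty_tin, end_cap from where it was at the start of the episode above 0.03 m).
It also fails if it takes over 45 s, if anything falls off the work surface, if the arm or the gripper's body presses on something with over 40 N, if the wrist force passes 120 N, or if a joint passes its speed limit or range.

## Robot

A 7-joint arm with a two-finger parallel gripper is mounted at the origin on a cart in front of the work surface, level with it; the furniture and walls round the work are solid. World frame = base frame: x ahead of the robot, y to its left, z up, the work surface at z = 0. Lengths are in mm, angles in rad, forces in N, time in s.
With the tool pointing down it reaches from about 400 to 850 mm from the base axis. Payload 4.4 kg.
Tool frame: the origin (TCP) lies midway between the tips of the shut fingers; the grasp point (between the pads) lies 19 mm behind it (pinch_z is the distance from the TCP to the grasp point, in mm); x points along the fingers, y is the direction in which the jaws open and shut, and the axes are right-handed (so a half turn about x gives the same grasp; the last joint's range is limited). The gripper opens to 94 mm and grips with 3 to 60 N. Pads are 16 mm wide; open, the fingers measure 119 mm over their backs; the gripper's body (75 mm by 177 mm) begins 78 mm behind the grasp point.
Start: joints at [1.246, 0.628, 0.038, 1.517, -0.027, 0.996, -0.02], TCP at [166.377, -628.36, 205.478] pointing down, gripper open.
Joint ranges: [-3.06, 3.06], [-0.37, 2.12], [-1.25, 1.32], [0.18, 2.47], [-1.1, 4.24], [0.23, 1.98], [-2.94, 2.94]. Speed limits (rad/s): [2.57, 2.57, 3.14, 3.14, 3.14, 3.14, 3.14].

## Interface

Orientations are given as a unit quaternion [w, x, y, z].
In Python, from workcell import sense, read_camera, finish_job, pinch_z gives the robot as it stands.
- The arm moves only by the tool servo_tool, never from a script. Its argument "targets" is a list of rows, each a list of 4 numbers: the shift along the tool's x, y, z in units of 0.8 m (1.0 is 0.8 m), then the turn about the tool's x in units of pi/2 rad (1.0 is pi/2 rad). A call has 1 to 10 rows; each row is the pose to reach, as a shift and turn from the pose measured when the call began, along the tool's axes at that moment; what a row does not reach only later rows make up. A row lasts 1/8 s, in which the tool goes at most 62.5 mm and 10.7 degrees, less where a joint would pass 70% of its speed; a pose out of reach is approached as far as the arm can. A call with a number of a shift or a turn outside -1 to 1 is refused whole. A call with a gripper value outside its range is refused whole. "hand" is the opening, from 0 (shut) to 1 (fully open), set as the call begins (left out, the last holds). The fingers move at their own pace and stop on an object; "force" is the grip in N (left out, the last holds). Time passes only in rows, so rows that repeat a pose let the fingers close. It gives the time, the measured TCP pose, the force and the opening at its end, in the units of the state.
- sense(): the state, without advancing time (a new reading comes with each control period).
- read_camera(name): name is "side" or "top"; returns a dict with "image" (480x640x3 uint8, red, green, blue), "z_map" (480x640 float32, mm along the optical axis (not along the pixel's ray), 0 where there is no reading), "fx", "fy", "cx", "cy" (pixels), "distortion" ([k1, k2, p1, p2, k3] as OpenCV has them; the pictures are not rectified), "eye" and "orientation" of the camera in the world. Camera axes: x right, y down, z forward; pixel columns grow to the right and rows downward; lengths in mm; the calibration is good to about 2 mm. A picture is of the moment at which its call begins.
- finish_job(): hands the job in, once; it reports no verdict.
The state is a dict: "time_s": time; "joints": joint angles; "qd": joint speeds; "effort": joint torques, N m; "position": TCP position; "tool_rot": TCP orientation; "contact_force": force on the tool from outside, world axes, zero at the start; "ft_torque": the same for the moment, N m; "width": finger opening in mm.
Only numpy, scipy, OpenCV 4.12 (cv2) and the standard library are available. Lean on these libraries where they do the work, as an engineer would, in place of code of your own. Each camera call takes 0.05 s, during which the arm holds its last target.

## Working session

There is one attempt and no reset: what is moved stays moved. The work goes in short steps, Python scripts to look and compute and a tool call to move; the robot and the scene stay as the last step left them, time stands still between calls to the robot, and variables do not carry over. Pictures are saved under pics/ and viewed, and the job is handed in when it is done.

Besides the shell and the picture viewer there is one more tool, called after "Call:" as name([rows], argument=value, ...), one row to a line, values as JSON. servo_tool: Moves the arm, as the interface text tells. Its arguments: {"type":"object","properties":{"targets":{"type":"array","items":{"type":"array","items":{"type":"number","minimum":-1,"maximum":1}}},"hand":{"type":"number"},"force":{"type":"number"}},"required":["targets"]}

```bash
ls; mkdir -p pics; cat > h.py <<'E'
import numpy as np, cv2, pickle
from scipy.spatial.transform import Rotation as R
def rot(q): return R.from_quat([q[1],q[2],q[3],q[0]]).as_matrix()
def save(c,n):
    cv2.imwrite(n,c["image"][:,:,::-1])
def pts(c,uv):
    K=np.array([[c["fx"],0,c["cx"]],[0,c["fy"],c["cy"]],[0,0,1.]])
    n=cv2.undistortPoints(np.array(uv,float).reshape(-1,1,2),K,np.array(c["distortion"],float)).reshape(-1,2)
    return np.c_[n,np.ones(len(n))]
def cloud(c):
    z=c["z_map"]; v,u=np.mgrid[0:480,0:640]
    n=pts(c,np.c_[u.ravel(),v.ravel()])
    P=n*z.reshape(-1,1)
    return (P@rot(c["orientation"]).T+np.array(c["eye"])).reshape(480,640,3)
def rayplane(c,uv,p0,nrm):
    d=pts(c,uv)@rot(c["orientation"]).T; e=np.array(c["eye"])
    t=((np.array(p0)-e)@nrm)/(d@nrm)
    return e+d*t[:,None]
def proj(c,P):
    K=np.array([[c["fx"],0,c["cx"]],[0,c["fy"],c["cy"]],[0,0,1.]])
    r=rot(c["orientation"]).T
    rv=cv2.Rodrigues(r)[0]
    return cv2.projectPoints(np.array(P,float).reshape(-1,3),rv,-r@np.array(c["eye"]),K,np.array(c["distortion"],float))[0].reshape(-1,2)
def snap(tag):
    from workcell import read_camera
    o={}
    for n in("side","top"):
        c=read_camera(n); save(c,f"pics/{tag}_{n}.png"); o[n]=c
    pickle.dump(o,open(f"{tag}.pkl","wb")); return o
E
python3 - <<'E'
from h import *
from workcell import sense,pinch_z
print(sense(),pinch_z)
o=snap("a")
for n,c in o.items(): print(n,c["eye"],c["orientation"],c["fx"],c["fy"],c["cx"],c["cy"],c["distortion"])
E
```

```text
pics
{'time_s': 0.0, 'joints': array([ 1.24617035,  0.62932226,  0.03845417,  1.5183456 , -0.02696328,
        0.99627038, -0.0199861 ]), 'qd': array([-1.18539342e-03, -2.42037567e-04, -8.44059632e-04,  1.06740896e-03,
       -5.41919616e-04, -8.39000256e-07,  3.21155046e-04]), 'effort': array([ 3.24200869e-06, -5.49721813e+01,  1.14376701e+00, -1.86634326e+01,
       -5.21078263e-02,  2.35358707e-02,  1.37335273e-04]), 'position': array([ 166.20910046, -627.72075232,  204.5769737 ]), 'tool_rot': array([-0.09062456, -0.70108797, -0.09189973,  0.70129686]), 'contact_force': array([ 0.2199397 ,  0.19077457, -0.37944374]), 'ft_torque': array([-0.05311142, -0.01138366, -0.03412268]), 'width': 93.77297884697178} 18.8
side [  57.64443941 -993.40794337 1014.36171912] [-0.41140062  0.88672574 -0.19260508  0.0858503 ] 560.3861426481592 560.3861426481592 323.7272826194062 240.92463545108595 [-0.16051736  0.          0.          0.          0.        ]
top [ 237.9133644    23.81858705 1503.04040991] [-0.06627127  0.70891758 -0.69846136  0.0720813 ] 527.3118914550726 527.3118914550726 314.4337647180824 241.3680662704722 [-0.12377319  0.          0.          0.          0.        ]
```

View pics/a_side.png

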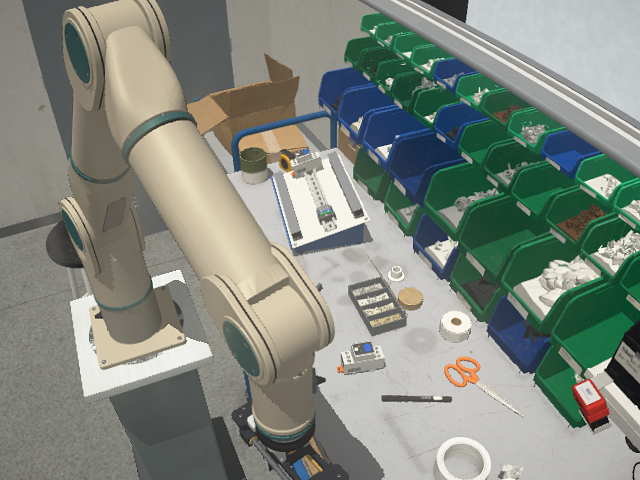

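View pics/a_top.png

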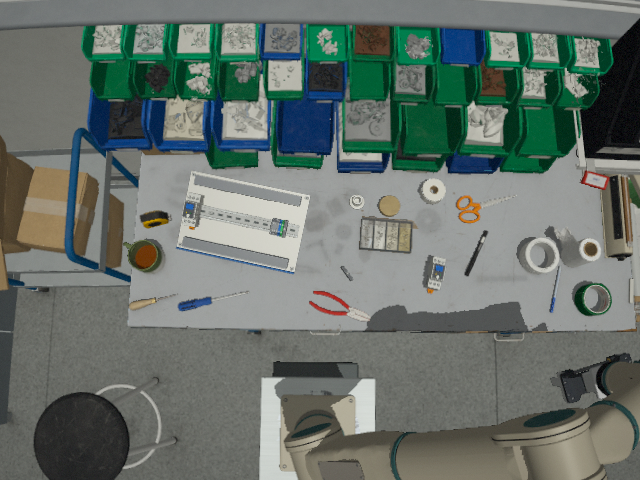

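The top view shows the loose module near pixel (437,272) and the panel around (245,222), turned by roughly 12 degrees. In the side view the module is at (362,357). I'll zoom in on both.

```bash
python3 - <<'E'
from h import *
o=pickle.load(open("a.pkl","rb"))
t=o["top"]["image"][:,:,::-1]; s=o["side"]["image"][:,:,::-1]
a=cv2.resize(t[160:280,165:325],None,fx=4.5,fy=4.5,interpolation=cv2.INTER_CUBIC); cv2.imwrite("pics/z1.png",a)
b=cv2.resize(t[240:310,405:465],None,fx=6,fy=6,interpolation=cv2.INTER_CUBIC)
d=cv2.resize(s[330:390,330:395],None,fx=6,fy=6,interpolation=cv2.INTER_CUBIC)
h=max(b.shape[0],d.shape[0]); im=np.zeros((h,b.shape[1]+d.shape[1],3),np.uint8); im[:b.shape[0],:b.shape[1]]=b; im[:d.shape[0],b.shape[1]:]=d
cv2.imwrite("pics/z2.png",im)
e=cv2.resize(s[140:260,265:380],None,fx=5,fy=5,interpolation=cv2.INTER_CUBIC); cv2.imwrite("pics/z3.png",e)
C=cloud(o["top"])
for uv in [(194,176),(305,200),(180,246),(293,270),(437,262),(437,272),(430,290),(400,300),(283,228),(189,208),(240,218)]:
    print(uv,C[uv[1],uv[0]].round(1))
C=cloud(o["side"])
for uv in [(362,350),(353,355),(376,350),(300,165),(325,212),(415,330)]: print(uv,C[uv[1],uv[0]].round(1))
E
```

```text
(194, 176) [703.4 358.   82.5]
(305, 200) [635.3  42.   89.6]
(180, 246) [510.6 397.5  31.4]
(293, 270) [445.8  72.6  39.8]
(437, 262) [ 474.2 -334.    41. ]
(437, 272) [ 442.1 -327.1   66.1]
(430, 290) [ 397.5 -318.4   12.5]
(400, 300) [ 369.8 -234.9   -6.8]
(283, 228) [554.5 100.9  90.4]
(189, 208) [594.9 352.7 138.5]
(240, 218) [587.  223.9  65.3]
(362, 350) [ 440.7 -331.9   61.5]
(353, 355) [ 419.7 -331.2   54.7]
(376, 350) [ 475.5 -332.9   44.2]
(300, 165) [577.5 342.8 100.7]
(325, 212) [552.3 105.5  94.9]
(415, 330) [ 609.  -286.3   -4. ]
```

View pics/z1.png

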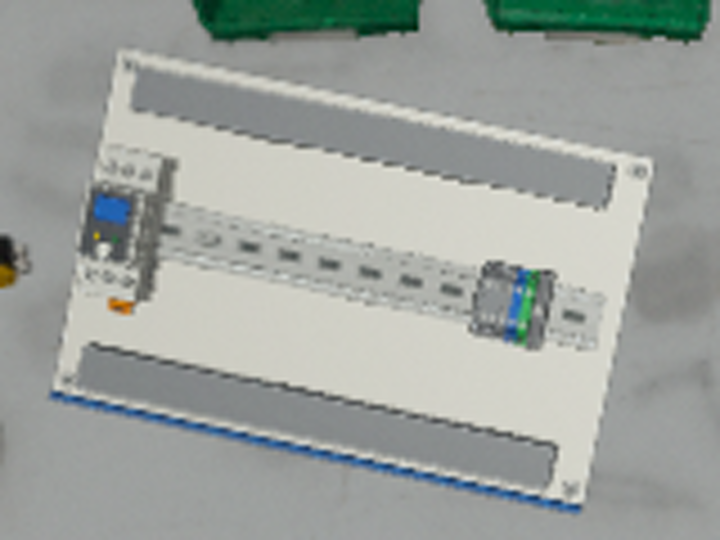

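View pics/z2.png

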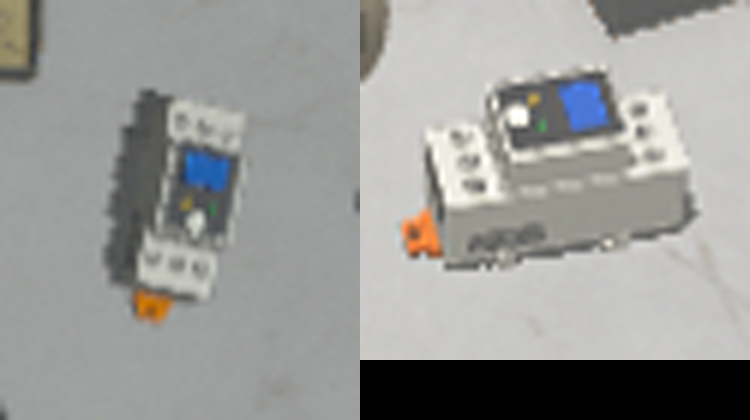

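View pics/z3.png

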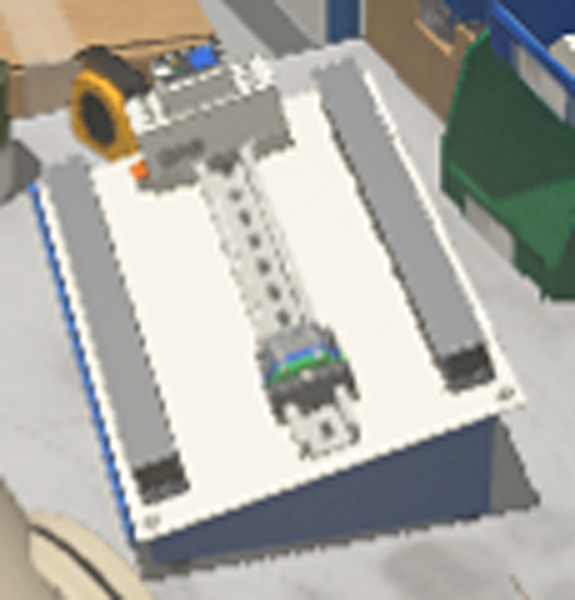

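```bash
cat > m1.py <<'E'
from h import *
o=pickle.load(open("a.pkl","rb"))
def plane(cx,cy,yaw):
    x=np.array([np.cos(yaw)*np.cos(.2618),np.sin(yaw)*np.cos(.2618),np.sin(.2618)])
    y=np.array([-np.sin(yaw),np.cos(yaw),0]); return np.array([cx,cy,65.]),np.c_[x,y,np.cross(x,y)]
def quad(c,roi):
    im=c["image"]; hsv=cv2.cvtColor(im,cv2.COLOR_RGB2HSV)
    m=((hsv[...,2]>205)&(hsv[...,1]<30)).astype(np.uint8)
    k=np.zeros_like(m); x0,x1,y0,y1=roi; k[y0:y1,x0:x1]=m[y0:y1,x0:x1]
    k=cv2.morphologyEx(k,cv2.MORPH_OPEN,np.ones((3,3)))
    cs,_=cv2.findContours(k,cv2.RETR_EXTERNAL,cv2.CHAIN_APPROX_NONE)
    cn=max(cs,key=cv2.contourArea); hull=cv2.convexHull(cn)
    for e in np.linspace(.005,.1,60):
        q=cv2.approxPolyDP(hull,e*cv2.arcLength(hull,True),True)
        if len(q)<=4: break
    q=q.reshape(-1,2).astype(float)
    # refine: fit lines to contour pts near each edge
    H=cn.reshape(-1,2).astype(float); L=[]
    for i in range(len(q)):
        a,b=q[i],q[(i+1)%len(q)]; d=(b-a)/np.linalg.norm(b-a); n=np.array([-d[1],d[0]])
        s=(H-a)@d; w=np.abs((H-a)@n); sel=(w<2.5)&(s>8)&(s<np.linalg.norm(b-a)-8)
        l=cv2.fitLine(H[sel].astype(np.float32),cv2.DIST_HUBER,0,.01,.01).ravel(); L.append(l)
    out=[]
    for i in range(len(q)):
        a=L[i-1];b=L[i]; t=np.linalg.solve(np.c_[a[:2],-b[:2]],b[2:]-a[2:]); out.append(a[2:]+t[0]*a[:2])
    return np.array(out)
if __name__=="__main__":
  for n,roi in(("top",(165,325,160,280)),("side",(265,380,140,260))):
    c=o[n]; q=quad(c,roi); print(n,q.round(1).tolist())
    p=(570.,230.,-.2)
    for _ in range(20):
        o0,A=plane(*p); W=rayplane(c,q,o0,A[:,2])
        m=W.mean(0); 
        r=cv2.minAreaRect(((W-o0)@A[:,:2]).astype(np.float32))
        l=(W-o0)@A; 
        # edges: long direction = y
        e=[W[(i+1)%4]-W[i] for i in range(4)]; e=[v if v[1]>0 else -v for v in e if np.linalg.norm(v)>280]
        v=sum(e); p=(m[0],m[1],np.arctan2(-v[0],v[1]))
    print(p,W.round(1).tolist(),[np.linalg.norm(W[(i+1)%4]-W[i]).round(1) for i in range(4)])
    C=cloud(c); P=C[cv2.fillConvexPoly(np.zeros((480,640),np.uint8),(q*.9+q.mean(0)*.1).astype(int),1)>0]
    hsv=cv2.cvtColor(c["image"],cv2.COLOR_RGB2HSV)
    o0,A=plane(*p); l=(P-o0)@A
    s=(np.abs(l[:,0])>30)&(np.abs(l[:,0])<65)&(np.abs(l[:,1])<110); print("depth plane z med",np.median(l[s,2]),np.std(l[s,2]),np.polyfit(l[s,0],l[s,2],1),np.polyfit(l[s,1],l[s,2],1))
E
python3 m1.py
```

```text
top [[222.8000030517578, 191.8000030517578], [306.70001220703125, 206.60000610351562], [295.70001220703125, 259.0], [223.1999969482422, 242.0]]Traceback (most recent call last):
  File "m1.py", line 38, in <module>
    v=sum(e); p=(m[0],m[1],np.arctan2(-v[0],v[1]))
                                       ~^^^
TypeError: 'int' object is not subscriptable
```

```bash
python3 - <<'E'
from h import *
o=pickle.load(open("a.pkl","rb"))
for n,l in (("top",[(200,180),(260,195),(300,210),(185,240),(290,262),(240,245),(330,200),(170,170),(320,260)]),("side",[(290,190),(300,235),(360,210),(335,155),(280,210)])):
    hsv=cv2.cvtColor(o[n]["image"],cv2.COLOR_RGB2HSV)
    for u,v in l: print(n,u,v,hsv[v,u],o[n]["image"][v,u])
E
```

```text
top 200 180 [100  11 135] [129 133 135]
top 260 195 [ 84   9 143] [138 143 142]
top 300 210 [ 30  12 214] [214 214 204]
top 185 240 [ 95  12 132] [126 131 132]
top 290 262 [ 30  11 212] [212 212 203]
top 240 245 [ 30  11 206] [206 206 197]
top 330 200 [ 60   5 149] [146 149 146]
top 170 170 [ 90   3 157] [155 157 157]
top 320 260 [ 83   6 158] [154 158 157]
side 290 190 [ 23  12 248] [248 245 236]
side 300 235 [21 35 73] [73 70 63]
side 360 210 [21 27 67] [67 65 60]
side 335 155 [ 75   3 157] [155 157 156]
side 280 210 [109 110 172] [ 98 124 172]
```

```bash
sed -i 's/m=((hsv\[...,2\]>205)&(hsv\[...,1\]<30))/m=((hsv[...,2]>180)\&(im[...,0].astype(int)-im[...,2]>3)\&(hsv[...,1]<40))/; s/cn=max(cs,key=cv2.contourArea); hull=cv2.convexHull(cn)/cn=np.concatenate([x for x in cs if cv2.contourArea(x)>150]); hull=cv2.convexHull(cn); dbg=im.copy(); cv2.drawContours(dbg,[hull],-1,(255,0,0),1); cv2.imwrite("pics\/dbg%d.png"%roi[0],cv2.resize(dbg[y0:y1,x0:x1,::-1],None,fx=4,fy=4))/' m1.py; python3 m1.py
```

```text
Traceback (most recent call last):
  File "m1.py", line 29, in <module>
    c=o[n]; q=quad(c,roi); print(n,q.round(1).tolist())
              ~~~~^^^^^^^
  File "m1.py", line 22, in quad
    l=cv2.fitLine(H[sel].astype(np.float32),cv2.DIST_HUBER,0,.01,.01).ravel(); L.append(l)
      ~~~~~~~~~~~^^^^^^^^^^^^^^^^^^^^^^^^^^^^^^^^^^^^^^^^^^^^^^^^^^^^
cv2.error: OpenCV(4.12.0) /io/opencv/modules/imgproc/src/linefit.cpp:50: error: (-215:Assertion failed) count > 0 in function 'fitLine2D_wods'
```

View pics/dbg165.png

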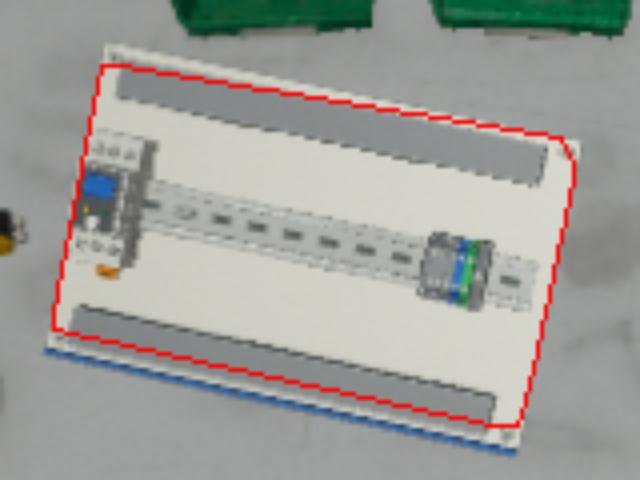

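The red contour misses the thin white margins past the ducts because the morphological opening removes them. I'll take the opening out.

```bash
sed -i 's/k=cv2.morphologyEx(k,cv2.MORPH_OPEN,np.ones((3,3)))/k=cv2.morphologyEx(k,cv2.MORPH_CLOSE,np.ones((3,3)))/;s/>150\]/>60]/' m1.py; python3 m1.py; python3 -c "
import cv2,numpy as np
a=cv2.imread('pics/dbg165.png');b=cv2.imread('pics/dbg265.png');h=max(a.shape[0],b.shape[0]);i=np.zeros((h,a.shape[1]+b.shape[1],3),np.uint8);i[:a.shape[0],:a.shape[1]]=a;i[:b.shape[0],a.shape[1]:]=b;cv2.imwrite('pics/d2.png',cv2.resize(i,None,fx=.7,fy=.7))"
```

```text
top [[191.5, 170.8000030517578], [309.5, 195.39999389648438], [293.8999938964844, 269.0], [172.60000610351562, 269.0]]
(np.float64(563.5929848853098), np.float64(217.44272315577098), np.float64(-0.06876456257659506)) [[708.6, 358.8, 112.7], [653.3, 29.8, 74.2], [450.8, 70.6, 25.0], [441.6, 410.5, 47.7]] [np.float64(335.8), np.float64(212.4), np.float64(340.7), np.float64(279.6)]
depth plane z med -3.1171595706249065 8.986640444488538 [-0.04589871 -0.84843744] [ 0.01790814 -0.80586939]
side [[383.0, 260.8999938964844], [189.10000610351562, 228.8000030517578], [309.0, 154.6999969482422], [331.0, 148.89999389648438]]
(np.float64(537.4451479335294), np.float64(250.97658454688866), np.float64(-0.12727711167217662)) [[599.7, -131.9, 94.6], [215.6, 343.3, -23.7], [634.8, 408.8, 85.5], [699.7, 383.8, 103.6]] [np.float64(622.3), np.float64(438.1), np.float64(71.9), np.float64(525.5)]
depth plane z med 4.552552445004853 14.221790199045884 [-0.11997172  4.85844652] [-0.02003463  4.69615079]
```

View pics/d2.png

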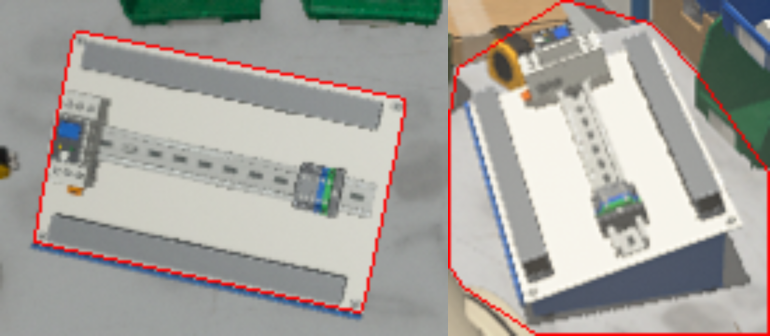

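```bash
cat > m2.py <<'E'
from m1 import *
def edges(c,q,k=1):
    im=c["image"].astype(int); V=cv2.cvtColor(c["image"],cv2.COLOR_RGB2GRAY).astype(float)
    L=[];ctr=q.mean(0)
    for i in range(4):
        a,b=q[i],q[(i+1)%4]; d=(b-a)/np.linalg.norm(b-a); n=np.array([-d[1],d[0]]); 
        if n@(ctr-a)<0:n=-n
        E=[]
        for s in np.arange(8,np.linalg.norm(b-a)-8,.5):
            t=np.arange(-5,3.01,.1); X=a+d*s+n*t[:,None]
            v=cv2.remap(V.astype(np.float32),X[:,0].astype(np.float32)[None],X[:,1].astype(np.float32)[None],cv2.INTER_LINEAR)[0]
            g=np.gradient(v); j=np.argmax(g)
            if g[j]>.8: E.append(X[j])
        E=np.array(E)
        l=cv2.fitLine(E.astype(np.float32),cv2.DIST_HUBER,0,.01,.01).ravel()
        for _ in range(5):
            r=np.abs((E-l[2:])@np.array([-l[1],l[0]])); l=cv2.fitLine(E[r<1].astype(np.float32),cv2.DIST_HUBER,0,.01,.01).ravel()
        L.append(l)
    out=[]
    for i in range(4):
        a=L[i-1];b=L[i]; t=np.linalg.solve(np.c_[a[:2],-b[:2]],b[2:]-a[2:]); out.append(a[2:]+t[0]*a[:2])
    return np.array(out)
def solve(c,q):
    p=(570.,230.,-.2)
    for _ in range(30):
        o0,A=plane(*p); W=rayplane(c,q,o0,A[:,2]); m=W.mean(0)
        e=[W[(i+1)%4]-W[i] for i in range(4)]; e=[v if v[1]>0 else -v for v in e if np.linalg.norm(v)>280]
        v=sum(e); p=(m[0],m[1],np.arctan2(-v[0],v[1]))
    return p,W
if __name__=="__main__":
  for n,q in(("top",[(191.8,171.1),(310,195.4),(293.9,271),(177.5,246.8)]),("side",[(370,220.5),(293,248),(272.4,178),(336,148.6)])):
    c=o[n]; q=edges(c,np.array(q)); print(n,q.round(1).tolist())
    p,W=solve(c,q); print(p,W.round(1).tolist(),[np.linalg.norm(W[(i+1)%4]-W[i]).round(1) for i in range(4)])
    C=cloud(c).reshape(-1,3); o0,A=plane(*p); l=(C-o0)@A
    s=(np.abs(l[:,0])>30)&(np.abs(l[:,0])<65)&(np.abs(l[:,1])<100)&(abs(l[:,2])<20); print("depth: ",s.sum(),np.median(l[s,2]),np.std(l[s,2]),np.polyfit(l[s,0],l[s,2],1),np.polyfit(l[s,1],l[s,2],1))
E
python3 m2.py
```

```text
top [[191.0, 170.10000610351562], [309.8999938964844, 195.10000610351562], [293.70001220703125, 271.8999938964844], [176.3000030517578, 246.39999389648438]]
(np.float64(578.7649374421957), np.float64(217.72505895923473), np.float64(-0.19964734509967097)) [[717.2, 365.1, 93.5], [648.6, 28.4, 93.4], [440.9, 70.5, 36.6], [508.4, 406.8, 36.5]] [np.float64(343.6), np.float64(219.4), np.float64(343.0), np.float64(220.4)]
depth:  1744 -0.6922528697523957 3.1745718296020766 [ 0.00186912 -0.75789732] [ 0.00126265 -0.75617808]
side [[370.0, 220.0], [292.20001220703125, 248.1999969482422], [273.1000061035156, 181.0], [333.20001220703125, 143.60000610351562]]
(np.float64(579.1286227225701), np.float64(226.4713190867764), np.float64(-0.19767153136955407)) [[647.1, 25.1, 93.5], [439.0, 67.5, 36.5], [503.2, 387.1, 36.6], [727.2, 426.2, 93.4]] [np.float64(219.9), np.float64(326.0), np.float64(234.4), np.float64(409.0)]
depth:  999 -0.898489033106704 2.4503759074765714 [-0.00348358 -0.9188632 ] [-0.0132137  -0.98313127]
```

```bash
python3 - <<'E'
from m2 import *
c=o["top"]; p=(578.4,217,-.199); o0,A=plane(*p)
V=cv2.cvtColor(c["image"],cv2.COLOR_RGB2GRAY).astype(np.float32)
xs=np.arange(-36,36.1,1.5)
for h in (15,12.5):
  X=np.array([[o0+A@[x,y,h] for y in np.arange(-50,90,1.)] for x in xs])
  uv=proj(c,X).reshape(*X.shape[:2],2).astype(np.float32)
  v=cv2.remap(V,uv[...,0],uv[...,1],cv2.INTER_CUBIC)
  print(h,[(x,int(a)) for x,a in zip(xs,v.mean(1))])
for n in("top","side"):
  c=o[n]
  C=cloud(c); x=C[...,0];y=C[...,1];z=C[...,2]
  s=(abs(x-442)<60)&(abs(y+328)<45)&(z>15)
  vv,uu=np.nonzero(s); print(n,s.sum(),uu.min(),uu.max(),vv.min(),vv.max())
  t=s&(z>56); P=C[t]; r=cv2.minAreaRect(P[:,:2].astype(np.float32)); print(r,np.median(P[:,2]),P.mean(0))
  P=C[s];r=cv2.minAreaRect(P[:,:2].astype(np.float32)); print("all",r)
t=o["top"]["image"][:,:,::-1]; s=o["side"]["image"][:,:,::-1]
cv2.imwrite("pics/m_t.png",cv2.resize(t[250:300,415:455],None,fx=12,fy=12,interpolation=cv2.INTER_CUBIC))
cv2.imwrite("pics/m_s.png",cv2.resize(s[335:380,335:390],None,fx=12,fy=12,interpolation=cv2.INTER_CUBIC))
E
```

```text
15 [(np.float64(-36.0), 205), (np.float64(-34.5), 205), (np.float64(-33.0), 205), (np.float64(-31.5), 205), (np.float64(-30.0), 205), (np.float64(-28.5), 205), (np.float64(-27.0), 205), (np.float64(-25.5), 205), (np.float64(-24.0), 205), (np.float64(-22.5), 205), (np.float64(-21.0), 205), (np.float64(-19.5), 205), (np.float64(-18.0), 205), (np.float64(-16.5), 207), (np.float64(-15.0), 206), (np.float64(-13.5), 194), (np.float64(-12.0), 180), (np.float64(-10.5), 178), (np.float64(-9.0), 187), (np.float64(-7.5), 182), (np.float64(-6.0), 165), (np.float64(-4.5), 161), (np.float64(-3.0), 171), (np.float64(-1.5), 177), (np.float64(0.0), 176), (np.float64(1.5), 168), (np.float64(3.0), 152), (np.float64(4.5), 137), (np.float64(6.0), 132), (np.float64(7.5), 140), (np.float64(9.0), 158), (np.float64(10.5), 173), (np.float64(12.0), 178), (np.float64(13.5), 175), (np.float64(15.0), 171), (np.float64(16.5), 173), (np.float64(18.0), 182), (np.float64(19.5), 183), (np.float64(21.0), 176), (np.float64(22.5), 181), (np.float64(24.0), 197), (np.float64(25.5), 206), (np.float64(27.0), 206), (np.float6
[... 1263 characters left out ...]
oat64(30.0), 206), (np.float64(31.5), 206), (np.float64(33.0), 206), (np.float64(34.5), 206), (np.float64(36.0), 206)]
top 502 426 445 256 289
((443.222412109375, -330.052734375), (39.31488037109375, 46.248558044433594), 75.06763458251953) 65.13396882349946 [ 442.68674738 -329.31061149   64.8314334 ]
all ((443.4544372558594, -330.5624084472656), (39.44668960571289, 92.03453826904297), 77.76889038085938)
side 985 341 384 341 371
((442.5948181152344, -329.99981689453125), (40.9586067199707, 45.328643798828125), 78.77579498291016) 63.77898543401875 [ 441.65095838 -332.5985223    63.56802716]
all ((443.70330810546875, -330.5819091796875), (41.0754508972168, 93.01428985595703), 77.75300598144531)
```

View pics/m_t.png

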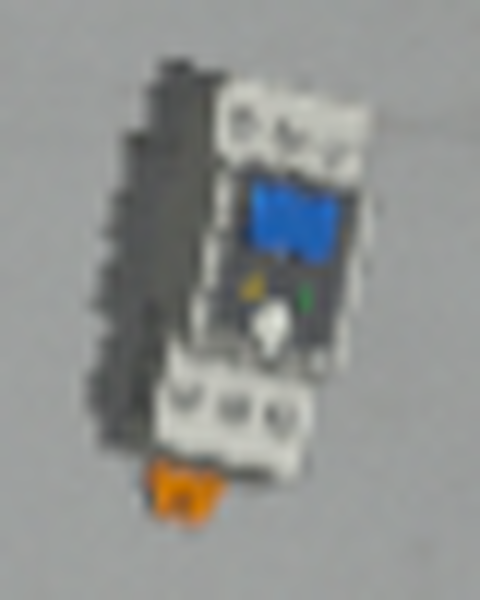

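View pics/m_s.png

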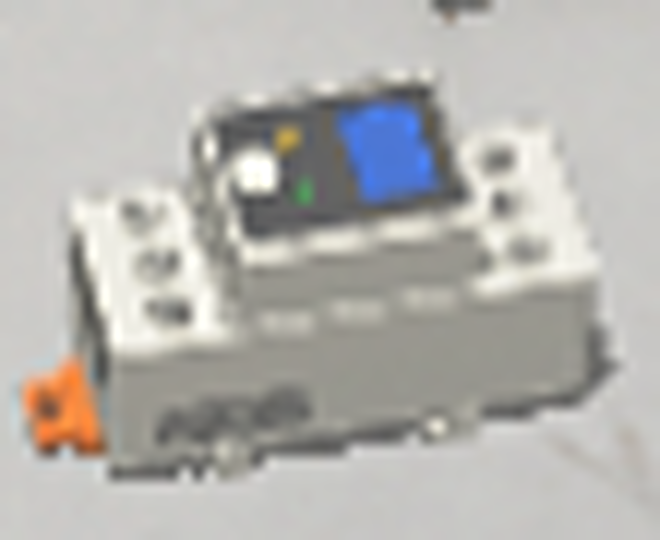

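Measured so far:
- Plate middle is about (578.5, 217) with yaw -0.199.
- Rail middle is about 5 mm up the plate.
- Module is at (443.4, -330.4) with yaw -0.214. Both cameras agree on this.

Next I'll work out the approach to the module in tool axes.

```bash
cat > k.py <<'E'
from h import *
from workcell import sense
def plan(target,yaw=None,n=True):
    """target TCP world mm; yaw of tool-y axis wanted equal (mod pi) to panel/module y axis"""
    s=sense(); T=rot(s["tool_rot"]); d=T.T@(np.array(target)-s["position"])
    r=0
    if yaw is not None:
        y=T.T@np.array([-np.sin(yaw),np.cos(yaw),0]); r=np.arctan2(y[2],y[1]); r=(r+np.pi/2)%np.pi-np.pi/2
    print("pos",s["position"].round(1),"toolx",T[:,0].round(4),"tooly",T[:,1].round(4),"toolz",T[:,2].round(4))
    print("t",s["time_s"],"F",s["contact_force"].round(2),"w",round(s["width"],1))
    print("mm",d.round(1),"turn rad",round(r,4),"ROW",[*(d/800).round(4)],round(r/(np.pi/2),4))
    return s
E
python3 -c "
from k import *
plan([443.4,-330.4,120],-.214); plan([443.4,-330.4,31.2],-.214)"
```

```text
pos [ 166.2 -627.8  204.7] toolx [-4.0e-04  1.6e-03 -1.0e+00] tooly [ 0.2559 -0.9667 -0.0017] toolz [-0.9667 -0.2559 -0.    ]
t 0.1 F [-0.08  0.46  0.43] w 93.7
mm [  85.  -216.4 -344. ] turn rad 0.4728 ROW [np.float64(0.1063), np.float64(-0.2705), np.float64(-0.43)] 0.301
pos [ 166.2 -627.8  204.7] toolx [-4.0e-04  1.6e-03 -1.0e+00] tooly [ 0.2559 -0.9667 -0.0017] toolz [-0.9667 -0.2559 -0.    ]
t 0.1 F [-0.08  0.46  0.43] w 93.7
mm [ 173.8 -216.3 -344. ] turn rad 0.4728 ROW [np.float64(0.2173), np.float64(-0.2703), np.float64(-0.43)] 0.301
```

Call:
servo_tool([
  [0.02,-0.135,-0.215,0.15],
  [0.08,-0.2705,-0.43,0.301],
  [0.1063,-0.2705,-0.43,0.301],
  [0.1063,-0.2705,-0.43,0.301],
  [0.1063,-0.2705,-0.43,0.301],
  [0.1063,-0.2705,-0.43,0.301],
  [0.1063,-0.2705,-0.43,0.301],
  [0.1063,-0.2705,-0.43,0.301],
  [0.1063,-0.2705,-0.43,0.301],
  [0.1063,-0.2705,-0.43,0.301],
], hand=1, force=25)

```text
time_s: 1.35
position: [442.1, -332.2, 120.3]
tool_rot: [0.077, -0.703, 0.076, 0.703]
contact_force: [-0.3, 0.8, -0.1]
width: 93.8
```

```bash
python3 -c "
from k import *
plan([443.4,-330.4,31.2],-.214)
o=snap('b')
t=o['top']['image'][:,:,::-1]; s=o['side']['image'][:,:,::-1]
cv2.imwrite('pics/b1.png',np.hstack([cv2.resize(t[220:320,390:490],(400,400)),cv2.resize(s[310:410,310:410],(400,400))]))"
```

```text
pos [ 442.1 -332.2  120.3] toolx [-6.e-04  5.e-04 -1.e+00] tooly [-2.153e-01 -9.765e-01 -4.000e-04] toolz [-9.765e-01  2.153e-01  7.000e-04]
t 1.35 F [-0.29  0.76 -0.07] w 93.8
mm [89.1 -2.  -0.9] turn rad -0.003 ROW [np.float64(0.1114), np.float64(-0.0025), np.float64(-0.0011)] -0.0019
```

View pics/b1.png

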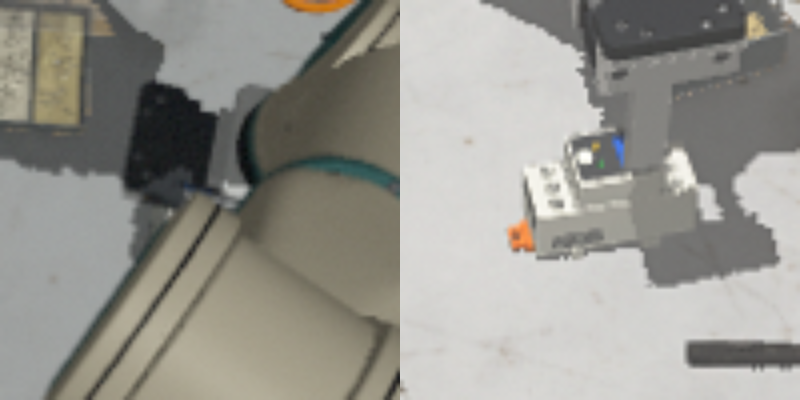

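The right crop shows the fingers straddling the module, with the near finger at about (645,110). The alignment looks fine, so I'll descend and grip.

Call:
servo_tool([
  [0.05,-0.0025,-0.0011,-0.002],
  [0.08,-0.0025,-0.0011,-0.002],
  [0.1,-0.0025,-0.0011,-0.002],
  [0.1114,-0.0025,-0.0011,-0.002],
  [0.1114,-0.0025,-0.0011,-0.002],
  [0.1114,-0.0025,-0.0011,-0.002],
])

```text
time_s: 2.2
position: [444.1, -330.4, 31.9]
tool_rot: [-0.075, 0.703, -0.075, -0.703]
contact_force: [-0.2, -0.2, -0.0]
width: 93.9
```

```bash
python3 -c "
from k import *
plan([443.4,-330.4,31.2],-.214)"
```

```text
pos [ 444.1 -330.4   31.9] toolx [ 7.e-04  1.e-04 -1.e+00] tooly [-2.120e-01 -9.773e-01 -2.000e-04] toolz [-9.773e-01  2.120e-01 -7.000e-04]
t 2.2 F [-0.24 -0.23 -0.02] w 93.9
mm [0.7 0.1 0.7] turn rad 0.0004 ROW [np.float64(0.0009), np.float64(0.0001), np.float64(0.0009)] 0.0003
```

Call:
servo_tool([
  [0.0009,0,0.0009,0],
  [0.0009,0,0.0009,0],
  [0.0009,0,0.0009,0],
  [0.0009,0,0.0009,0],
  [0.0009,0,0.0009,0],
  [0.0009,0,0.0009,0],
], hand=0, force=25)

```text
time_s: 2.95
position: [443.4, -330.2, 31.1]
tool_rot: [-0.075, 0.703, -0.075, -0.703]
contact_force: [-0.3, 0.8, 0.9]
width: 36.9
```

```bash
cat >> k.py <<'E'
yaw=-.199; th=np.radians(15)
PX=np.array([np.cos(yaw)*np.cos(th),np.sin(yaw)*np.cos(th),np.sin(th)]);PY=np.array([-np.sin(yaw),np.cos(yaw),0]);PZ=np.cross(PX,PY)
O=np.array([578.4,217.,65.])
TG=np.array([0,0,18.8])  # grip = tcp+TG
def tcp(xg,y,zg): return O+PX*xg+PY*y+PZ*zg-TG
def gp(): 
    p=sense()["position"]+TG-O; return np.array([p@PX,p@PY,p@PZ]).round(2)
E
python3 -c "
from k import *
print(tcp(24.6,-35,90),tcp(24.6,-35,58.4))
p=tcp(24.6,-35,90); p[2]=200;plan(p,yaw)"
```

```text
[571.93970319 182.59820286 139.50027288] [579.95697674 180.98136608 108.97701676]
pos [ 443.4 -330.2   31.1] toolx [ 6.e-04  3.e-04 -1.e+00] tooly [-2.120e-01 -9.773e-01 -4.000e-04] toolz [-9.773e-01  2.120e-01 -6.000e-04]
t 2.95 F [-0.25  0.79  0.89] w 36.9
mm [-168.6 -528.4  -17. ] turn rad -0.0146 ROW [np.float64(-0.2108), np.float64(-0.6605), np.float64(-0.0213)] -0.0093
```

Call:
servo_tool([
  [-0.03,0,0,0],
  [-0.1,0,0,0],
  [-0.17,-0.05,0,0],
  [-0.21,-0.12,-0.005,-0.009],
  [-0.21,-0.19,-0.01,-0.009],
  [-0.21,-0.26,-0.015,-0.009],
  [-0.21,-0.33,-0.0213,-0.009],
  [-0.21,-0.4,-0.0213,-0.009],
  [-0.21,-0.47,-0.0213,-0.009],
  [-0.21,-0.54,-0.0213,-0.009],
])

```text
time_s: 4.2
position: [551.3, 90.1, 199.1]
tool_rot: [-0.07, 0.704, -0.07, -0.704]
contact_force: [0.9, -0.2, -1.6]
width: 35.5
```

```bash
python3 -c "
from k import *
p=tcp(24.6,-35,90); p[2]=200;plan(p,yaw)"
```

```text
pos [551.3  90.1 199.1] toolx [ 0.  0. -1.] tooly [-0.1981 -0.9802 -0.    ] toolz [-0.9802  0.1981 -0.    ]
t 4.2 F [ 0.88 -0.21 -1.6 ] w 35.5
mm [ -0.9 -94.8  -1.9] turn rad -0.0005 ROW [np.float64(-0.0012), np.float64(-0.1184), np.float64(-0.0023)] -0.0003
```

Lifted, with the module's weight on the sensor. I'll go above the rail and check the view.

Call:
servo_tool([
  [0,-0.06,-0.0023,0],
  [0,-0.1,-0.0023,0],
  [0,-0.1184,-0.0023,0],
  [0,-0.1184,-0.0023,0],
  [0.03,-0.1184,-0.0023,0],
  [0.06,-0.1184,-0.0023,0],
  [0.06,-0.1184,-0.0023,0],
])

```text
time_s: 5.08
position: [570.5, 179.5, 149.7]
tool_rot: [0.07, -0.702, 0.073, 0.705]
contact_force: [-0.0, -0.7, -2.3]
width: 35.6
```

```bash
python3 -c "
from k import *
plan(tcp(24.6,-35,68),yaw);print(gp())
o=snap('c')
t=o['top']['image'][:,:,::-1]; s=o['side']['image'][:,:,::-1]
cv2.imwrite('pics/c1.png',np.hstack([cv2.resize(t[160:290,165:325],(400,325)),cv2.resize(s[140:260,265:395],(400,325))]))
cv2.imwrite('pics/c2.png',cv2.resize(s[150:240,285:375],(720,720)[:2])[:600])
"
```

```text
pos [570.5 179.5 149.7] toolx [-0.0039 -0.0026 -1.    ] tooly [-0.2011 -0.9796  0.0033] toolz [-0.9796  0.2011  0.0033]
t 5.075 F [-0.02 -0.66 -2.34] w 35.6
mm [31.4 -3.4 -6.6] turn rad -0.0035 ROW [np.float64(0.0392), np.float64(-0.0043), np.float64(-0.0083)] -0.0022
[ 26.43 -38.28 100.04]
```

View pics/c1.png

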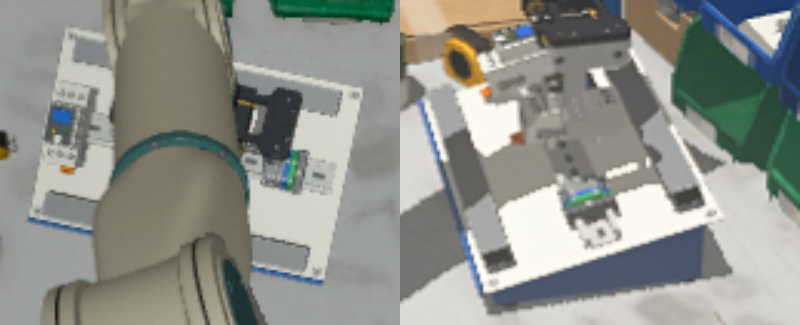

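View pics/c2.png

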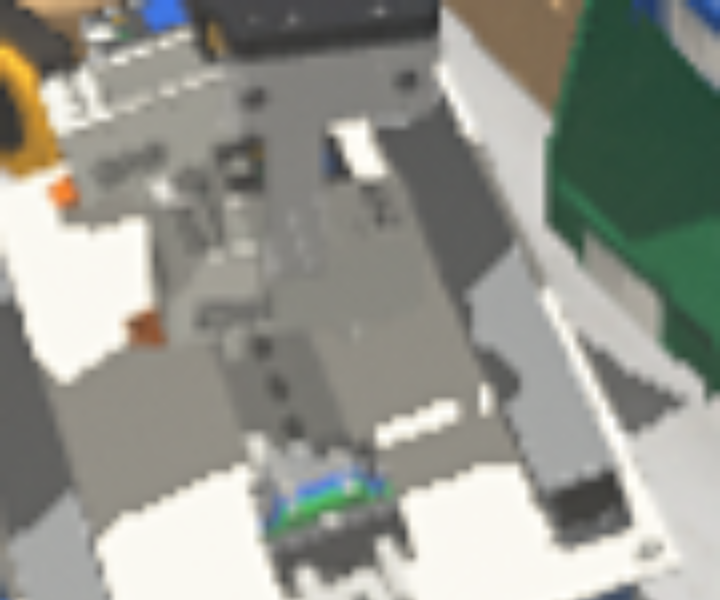

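```bash
python3 - <<'E'
from m2 import *
V={n:cv2.cvtColor(o[n]["image"],cv2.COLOR_RGB2GRAY).astype(np.float32) for n in o}
xs=np.arange(-26,34.1,1)
for n,p,r in (("top",(578.76,217.7,-.1996),(-50,90)),("side",(577.1,214.6,-.199),(-45,85)),):
  c=o[n];o0,A=plane(*p)
  X=np.array([[o0+A@[x,y,15] for y in np.arange(r[0],r[1],1.)] for x in xs])
  uv=proj(c,X).reshape(*X.shape[:2],2).astype(np.float32)
  v=cv2.remap(V[n],uv[...,0],uv[...,1],cv2.INTER_CUBIC)
  print(n,[(int(x),int(a)) for x,a in zip(xs,v.mean(1))])
t=cv2.resize(o["side"]["image"][165:225,310:345,::-1],None,fx=14,fy=10,interpolation=cv2.INTER_CUBIC);cv2.imwrite("pics/r.png",t)
E
```

```text
top [(-26, 205), (-25, 205), (-24, 205), (-23, 205), (-22, 205), (-21, 205), (-20, 205), (-19, 205), (-18, 206), (-17, 206), (-16, 207), (-15, 205), (-14, 197), (-13, 187), (-12, 178), (-11, 177), (-10, 183), (-9, 188), (-8, 185), (-7, 174), (-6, 163), (-5, 160), (-4, 165), (-3, 172), (-2, 176), (-1, 177), (0, 175), (1, 170), (2, 160), (3, 149), (4, 139), (5, 133), (6, 132), (7, 137), (8, 148), (9, 161), (10, 171), (11, 177), (12, 178), (13, 176), (14, 173), (15, 170), (16, 172), (17, 178), (18, 183), (19, 184), (20, 179), (21, 175), (22, 178), (23, 188), (24, 199), (25, 205), (26, 207), (27, 206), (28, 206), (29, 206), (30, 206), (31, 206), (32, 206), (33, 206), (34, 206)]
side [(-26, 244), (-25, 244), (-24, 244), (-23, 244), (-22, 244), (-21, 244), (-20, 244), (-19, 245), (-18, 247), (-17, 248), (-16, 244), (-15, 233), (-14, 220), (-13, 209), (-12, 206), (-11, 209), (-10, 215), (-9, 219), (-8, 220), (-7, 218), (-6, 216), (-5, 215), (-4, 215), (-3, 215), (-2, 216), (-1, 213), (0, 205), (1, 193), (2, 180), (3, 168), (4, 161), (5, 163), (6, 172), (7, 186), (8, 200), (9, 211), (10, 217), (11, 219), (12, 212), (13, 199), (14, 187), (15, 187), (16, 197), (17, 211), (18, 218), (19, 219), (20, 219), (21, 224), (22, 231), (23, 238), (24, 242), (25, 244), (26, 244), (27, 244), (28, 244), (29, 244), (30, 243), (31, 243), (32, 243), (33, 243), (34, 243)]
```

View pics/r.png

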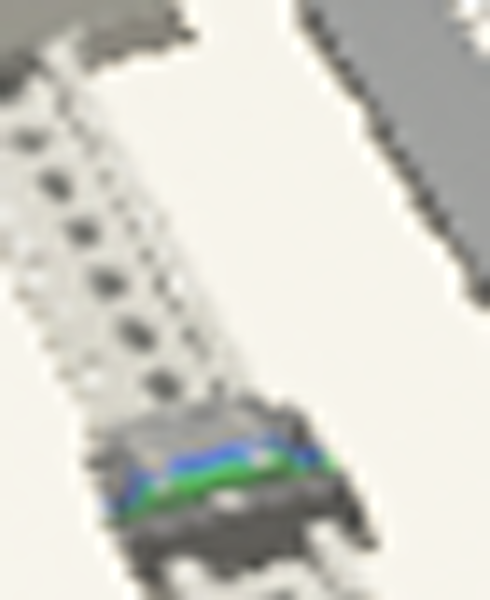

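Both views put the rail middle at about xr = 4 ± 1.5 mm, and in the side view the module hangs level in the grip. I'll come down to just above the flange and then feel for it.

Call:
servo_tool([
  [0.02,-0.0043,-0.0083,0],
  [0.039,-0.0043,-0.0083,0],
  [0.039,-0.0043,-0.0083,0],
  [0.039,-0.0043,-0.0083,0],
])

```text
time_s: 5.68
position: [579.5, 183.0, 120.4]
tool_rot: [-0.071, 0.704, -0.071, -0.703]
contact_force: [0.6, 0.1, -2.5]
width: 36.2
```

```bash
python3 -c "
from k import *
plan(tcp(24.5,-35,62),yaw);print(gp());plan(tcp(24.5,-35,57),yaw)"
```

```text
pos [579.5 183.  120.4] toolx [ 2.e-04 -7.e-04 -1.e+00] tooly [-2.001e-01 -9.798e-01  7.000e-04] toolz [-9.798e-01  2.001e-01 -3.000e-04]
t 5.675 F [ 0.58  0.13 -2.49] w 36.2
mm [7.9 1.8 0.2] turn rad -0.0025 ROW [np.float64(0.0099), np.float64(0.0023), np.float64(0.0002)] -0.0016
[ 26.73 -33.16  69.61]
pos [579.5 183.  120.4] toolx [ 2.e-04 -7.e-04 -1.e+00] tooly [-2.001e-01 -9.798e-01  7.000e-04] toolz [-9.798e-01  2.001e-01 -3.000e-04]
t 5.675 F [ 0.58  0.13 -2.49] w 36.2
mm [12.8  1.8 -1.1] turn rad -0.0025 ROW [np.float64(0.016), np.float64(0.0023), np.float64(-0.0014)] -0.0016
```

Call:
servo_tool([
  [0.005,0.0023,0.0002,0],
  [0.0099,0.0023,0.0002,0],
  [0.0099,0.0023,0.0002,0],
  [0.0099,0.0023,0.0002,0],
])

```text
time_s: 6.18
position: [579.0, 181.3, 112.5]
tool_rot: [-0.071, 0.704, -0.071, -0.703]
contact_force: [-0.7, -0.6, -1.2]
width: 36.0
```

```bash
python3 -c "
from k import *
print(gp());plan(tcp(24.5,-35,58.5),yaw)"
```

```text
[ 24.61 -34.91  62.09]
pos [579.  181.3 112.5] toolx [ 4.e-04 -6.e-04 -1.e+00] tooly [-2.001e-01 -9.798e-01  5.000e-04] toolz [-9.798e-01  2.001e-01 -5.000e-04]
t 6.175 F [-0.71 -0.57 -1.19] w 36.0
mm [ 3.5  0.1 -0.8] turn rad -0.0024 ROW [np.float64(0.0044), np.float64(0.0001), np.float64(-0.001)] -0.0015
```

Call:
servo_tool([
  [0.001,0,-0.0003,0],
  [0.002,0,-0.0005,0],
  [0.003,0,-0.0007,0],
  [0.003,0,-0.0007,0],
])

```text
time_s: 6.68
position: [579.6, 181.1, 110.0]
tool_rot: [-0.071, 0.704, -0.071, -0.703]
contact_force: [0.3, 1.4, -2.1]
width: 35.9
```

Call:
servo_tool([
  [0.001,0,-0.0002,0],
  [0.0014,0,-0.0003,0],
  [0.0014,0,-0.0003,0],
])

```text
time_s: 7.05
position: [579.8, 181.1, 109.5]
tool_rot: [-0.071, 0.704, -0.071, -0.703]
contact_force: [-1.4, -0.8, 5.4]
width: 35.8
```

```bash
python3 -c "
from k import *
print(gp());plan(tcp(24.5,-35,57),yaw)"
```

```text
[ 24.56 -34.93  58.98]
pos [579.8 181.1 109.5] toolx [ 4.e-04 -5.e-04 -1.e+00] tooly [-2.002e-01 -9.798e-01  4.000e-04] toolz [-9.798e-01  2.002e-01 -4.000e-04]
t 7.05 F [-1.45 -0.84  5.41] w 35.8
mm [ 1.9  0.1 -0.5] turn rad -0.0025 ROW [np.float64(0.0024), np.float64(0.0001), np.float64(-0.0006)] -0.0016
```

Contact at zg ≈ 59.0, within about half a millimetre of what I expected, so the leg is past the flange edge. I'll raise along the normal and then slide down the slope.

```bash
python3 -c "
from k import *
plan(tcp(24.5,-35,61.5),yaw);plan(tcp(21,-35,61.5),yaw)"
```

```text
pos [579.8 181.1 109.5] toolx [ 4.e-04 -5.e-04 -1.e+00] tooly [-2.002e-01 -9.798e-01  4.000e-04] toolz [-9.798e-01  2.002e-01 -4.000e-04]
t 7.05 F [-1.45 -0.84  5.41] w 35.8
mm [-2.4  0.1  0.7] turn rad -0.0025 ROW [np.float64(-0.003), np.float64(0.0001), np.float64(0.0009)] -0.0016
pos [579.8 181.1 109.5] toolx [ 4.e-04 -5.e-04 -1.e+00] tooly [-2.002e-01 -9.798e-01  4.000e-04] toolz [-9.798e-01  2.002e-01 -4.000e-04]
t 7.05 F [-1.45 -0.84  5.41] w 35.8
mm [-1.5  0.1  4.1] turn rad -0.0025 ROW [np.float64(-0.0019), np.float64(0.0001), np.float64(0.0051)] -0.0016
```

Call:
servo_tool([
  [-0.003,0,0.0009,-0.0016],
  [-0.003,0,0.0009,-0.0016],
  [-0.0025,0,0.003,-0.0016],
  [-0.0019,0,0.0051,-0.0016],
  [-0.0019,0,0.0051,-0.0016],
])

```text
time_s: 7.68
position: [575.5, 182.0, 110.9]
tool_rot: [0.07, -0.704, 0.07, 0.704]
contact_force: [-1.1, 0.4, -1.4]
width: 36.2
```

```bash
python3 -c "
from k import *
print(gp());plan(tcp(18,-35,61.5),yaw)"
```

```text
[ 20.66 -34.93  61.41]
pos [575.5 182.  110.9] toolx [-1.e-04 -6.e-04 -1.e+00] tooly [-1.975e-01 -9.803e-01  6.000e-04] toolz [-0.9803  0.1975 -0.    ]
t 7.675 F [-1.11  0.36 -1.41] w 36.2
mm [0.6 0.1 2.6] turn rad 0.0002 ROW [np.float64(0.0008), np.float64(0.0001), np.float64(0.0032)] 0.0001
```

Call:
servo_tool([
  [0.0003,0,0.0012,0],
  [0.0006,0,0.0024,0],
  [0.0006,0,0.0024,0],
])

```text
time_s: 8.05
position: [573.5, 182.4, 110.3]
tool_rot: [0.07, -0.704, 0.07, 0.704]
contact_force: [-0.5, 0.4, -1.9]
width: 36.1
```

Call:
servo_tool([
  [0.0003,0,0.0012,0],
  [0.0006,0,0.0024,0],
  [0.0006,0,0.0024,0],
])

```text
time_s: 8.43
position: [571.5, 182.8, 109.9]
tool_rot: [0.07, -0.704, 0.07, 0.704]
contact_force: [0.6, 0.6, -1.4]
width: 35.9
```

```bash
python3 -c "
from k import *
print(gp());plan(tcp(15,-35,61.5),yaw)"
```

```text
[ 16.47 -34.84  61.5 ]
pos [571.5 182.8 109.9] toolx [-3.e-04 -5.e-04 -1.e+00] tooly [-1.973e-01 -9.803e-01  5.000e-04] toolz [-9.803e-01  1.973e-01  2.000e-04]
t 8.425 F [ 0.6   0.64 -1.4 ] w 35.9
mm [0.4 0.2 1.4] turn rad 0.0004 ROW [np.float64(0.0005), np.float64(0.0002), np.float64(0.0018)] 0.0002
```

Call:
servo_tool([
  [0.0002,0,0.0009,0],
  [0.0005,0,0.0018,0],
  [0.0005,0,0.0018,0],
])

```text
time_s: 8.8
position: [570.5, 183.1, 109.6]
tool_rot: [-0.07, 0.704, -0.07, -0.703]
contact_force: [0.9, -0.2, -0.5]
width: 35.5
```

Call:
servo_tool([
  [0.0002,0,0.0009,0],
  [0.0005,0,0.0018,0],
  [0.0005,0,0.0018,0],
])

```text
time_s: 9.18
position: [570.3, 183.1, 109.5]
tool_rot: [-0.07, 0.705, -0.07, -0.703]
contact_force: [3.6, -0.8, -1.4]
width: 36.0
```

```bash
python3 -c "
from k import *
print(gp());plan(tcp(15,-35,61.5),yaw)"
```

```text
[ 15.18 -34.85  61.51]
pos [570.3 183.1 109.5] toolx [ 2.9e-03 -5.0e-04 -1.0e+00] tooly [-0.1976 -0.9803 -0.    ] toolz [-0.9803  0.1976 -0.003 ]
t 9.175 F [ 3.57 -0.79 -1.39] w 36.0
mm [0.1 0.1 0.2] turn rad 0.0001 ROW [np.float64(0.0001), np.float64(0.0002), np.float64(0.0002)] 0.0
```

It meets resistance at xg = 15.2, which fits the slot root if xr ≈ 3. To confirm the lip is behind the flange I'll lift slightly.

Call:
servo_tool([
  [-0.0015,0,0.0002,0],
  [-0.003,0,0.0002,0],
  [-0.003,0,0.0002,0],
])

```text
time_s: 9.55
position: [570.2, 183.0, 111.1]
tool_rot: [-0.07, 0.705, -0.07, -0.703]
contact_force: [5.1, -0.3, -8.8]
width: 35.6
```

```bash
python3 -c "
from k import *
print(gp());plan(tcp(15,-35,61.5),yaw)
o=snap('d')
s=o['side']['image'][:,:,::-1]
cv2.imwrite('pics/d3.png',cv2.resize(s[155:230,285:375],(720,600)))"
```

```text
[ 15.54 -34.9   63.  ]
pos [570.2 183.  111.1] toolx [ 3.e-03 -9.e-04 -1.e+00] tooly [-1.976e-01 -9.803e-01  3.000e-04] toolz [-0.9803  0.1976 -0.0031]
t 9.55 F [ 5.11 -0.28 -8.83] w 35.6
mm [1.6 0.1 0.1] turn rad 0.0001 ROW [np.float64(0.002), np.float64(0.0001), np.float64(0.0002)] 0.0001
```

View pics/d3.png

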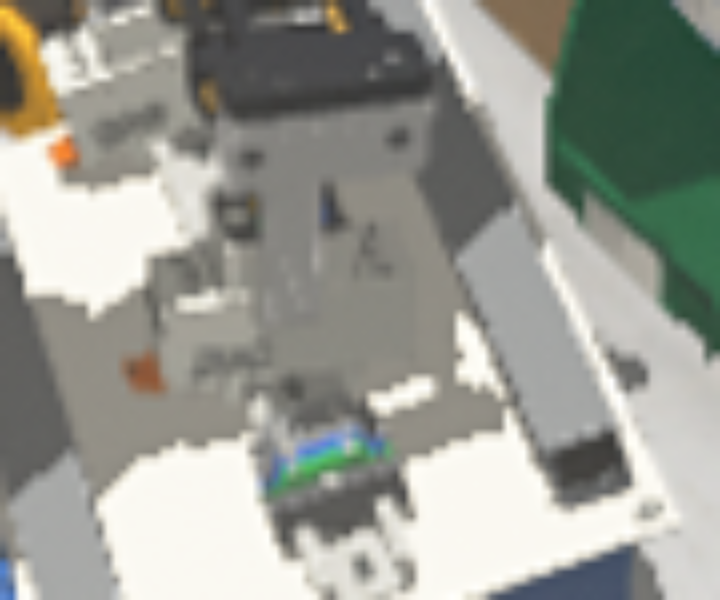

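The lift met about 7 N of downward pull, so the lip is behind the flange. In the side view the foot clip at (145,372) is still raised. I'll ease back to the neutral height with light pressure into the slot and hold.

Call:
servo_tool([
  [0.002,0,0.0005,0],
  [0.002,0,0.0005,0],
  [0.002,0,0.0005,0],
  [0.002,0,0.0005,0],
])

```text
time_s: 10.15
position: [570.2, 183.2, 109.7]
tool_rot: [-0.07, 0.705, -0.07, -0.702]
contact_force: [4.4, -0.5, -3.6]
width: 36.1
```

```bash
python3 -c "
from k import *
print(gp());plan(tcp(12.2,-35,60.7),yaw);plan(tcp(10.9,-35,60.4),yaw)"
```

```text
[ 15.16 -34.78  61.66]
pos [570.2 183.2 109.7] toolx [ 3.8e-03 -7.0e-04 -1.0e+00] tooly [-1.976e-01 -9.803e-01 -1.000e-04] toolz [-0.9803  0.1976 -0.0038]
t 10.15 F [ 4.4  -0.49 -3.6 ] w 36.1
mm [1.7 0.2 2.6] turn rad 0.0 ROW [np.float64(0.0021), np.float64(0.0003), np.float64(0.0033)] 0.0
pos [570.2 183.2 109.7] toolx [ 3.8e-03 -7.0e-04 -1.0e+00] tooly [-1.976e-01 -9.803e-01 -1.000e-04] toolz [-0.9803  0.1976 -0.0038]
t 10.15 F [ 4.4  -0.49 -3.6 ] w 36.1
mm [2.3 0.2 3.8] turn rad 0.0 ROW [np.float64(0.0029), np.float64(0.0003), np.float64(0.0047)] 0.0
```

Call:
servo_tool([
  [0.0007,0,0.0004,0],
  [0.0007,0,0.0004,0],
  [0.0007,0,0.0004,0],
])

```text
time_s: 10.52
position: [570.2, 183.2, 109.4]
tool_rot: [-0.07, 0.705, -0.07, -0.702]
contact_force: [3.5, -0.8, 0.2]
width: 36.1
```

Call:
servo_tool([
  [0.0007,0,0.001,0],
  [0.0013,0,0.002,0],
  [0.0018,0,0.0033,0],
  [0.0022,0,0.0045,0],
  [0.0022,0,0.0045,0],
], force=5)

```text
time_s: 11.15
position: [566.4, 183.9, 107.6]
tool_rot: [-0.07, 0.705, -0.07, -0.702]
contact_force: [1.3, -0.1, 1.4]
width: 36.0
```

```bash
python3 -c "
from k import *
print(gp());plan(tcp(10.9,-35,60.4),yaw)
o=snap('e')
s=o['side']['image'][:,:,::-1]
cv2.imwrite('pics/e3.png',cv2.resize(s[155:230,285:375],(720,600)))"
```

```text
[ 10.83 -34.78  60.69]
pos [566.4 183.9 107.6] toolx [ 3.9e-03 -6.0e-04 -1.0e+00] tooly [-1.977e-01 -9.803e-01 -2.000e-04] toolz [-0.9803  0.1977 -0.0039]
t 11.15 F [ 1.34 -0.11  1.39] w 36.0
mm [ 0.3  0.2 -0.1] turn rad 0.0 ROW [np.float64(0.0003), np.float64(0.0003), np.float64(-0.0002)] 0.0
```

View pics/e3.png

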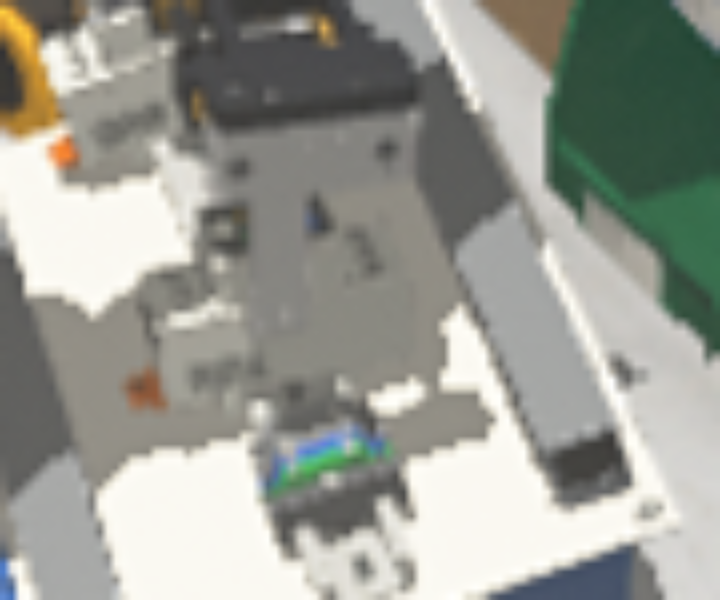

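The foot clip moved from (145,372) to (145,390) while forces stayed at 1–2 N, so the module is pivoting about the hook. I'll open the hand gently and look.

Call:
servo_tool([
  [0,0,0,0],
  [0,0,0,0],
  [0,0,0,0],
  [0,0,0,0],
], hand=0.65)

```text
time_s: 11.75
position: [566.3, 184.0, 107.6]
tool_rot: [-0.07, 0.705, -0.07, -0.702]
contact_force: [0.8, 0.3, 0.0]
width: 60.8
```

Call:
servo_tool([
  [-0.03,0,0,0],
  [-0.08,0,0,0],
  [-0.1,0,0,0],
  [-0.1,0,0,0],
])

```text
time_s: 12.25
position: [566.6, 184.2, 188.3]
tool_rot: [-0.07, 0.706, -0.07, -0.702]
contact_force: [0.1, -0.3, -0.6]
width: 61.7
```

```bash
python3 -c "
from k import *
print(gp());plan(tcp(-24,-35,100),yaw)
o=snap('f')
t=o['top']['image'][:,:,::-1];s=o['side']['image'][:,:,::-1]
cv2.imwrite('pics/f3.png',cv2.resize(s[155:230,285:375],(720,600)))"
```

```text
[ 31.81 -34.46 138.57]
pos [566.6 184.2 188.3] toolx [ 5.5e-03  2.0e-04 -1.0e+00] tooly [-0.1976 -0.9803 -0.0013] toolz [-0.9803  0.1976 -0.0053]
t 12.25 F [ 0.09 -0.3  -0.59] w 61.7
mm [51.5  0.6 44.2] turn rad 0.0001 ROW [np.float64(0.0643), np.float64(0.0007), np.float64(0.0553)] 0.0001
```

View pics/f3.png

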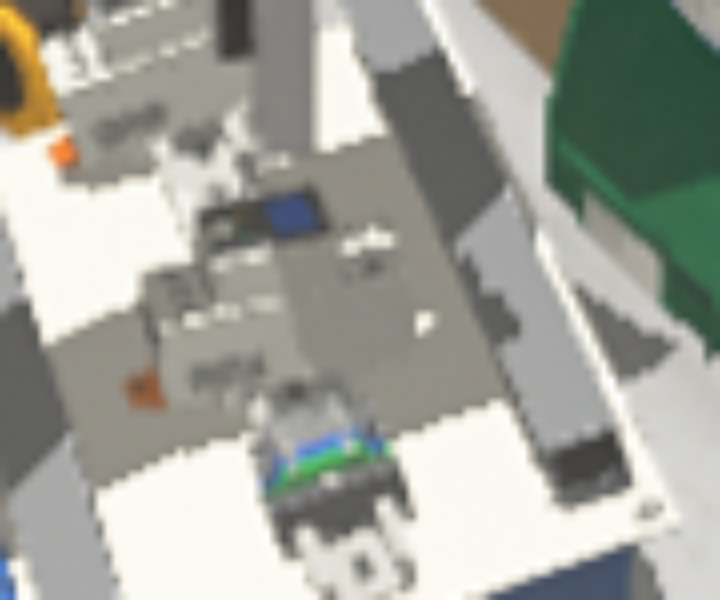

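The module stays hooked by itself, with the clip still at (145,390). Next I'll press the foot shoulder with shut fingertips.

```bash
python3 -c "
from k import *
H=np.array([np.cos(yaw),np.sin(yaw),0])
p=O-47.5*H-34.8*PY; p[2]=125; plan(p,yaw)"
```

```text
pos [565.2 183.8 186.4] toolx [ 0.0018 -0.0012 -1.    ] tooly [-1.976e-01 -9.803e-01  8.000e-04] toolz [-0.9803  0.1976 -0.002 ]
t 12.35 F [-0.86 -0.16  0.12] w 60.9
mm [61.4 -0.4 41.2] turn rad 0.0001 ROW [np.float64(0.0767), np.float64(-0.0005), np.float64(0.0515)] 0.0001
```

Call:
servo_tool([
  [0,0,0.03,0],
  [0,-0.0005,0.0515,0],
  [0,-0.0005,0.0515,0],
  [0.03,-0.0005,0.0515,0],
  [0.06,-0.0005,0.0515,0],
  [0.0767,-0.0005,0.0515,0],
  [0.0767,-0.0005,0.0515,0],
  [0.0767,-0.0005,0.0515,0],
], hand=0, force=20)

```text
time_s: 13.35
position: [525.7, 192.3, 125.4]
tool_rot: [-0.07, 0.705, -0.071, -0.703]
contact_force: [0.5, -0.2, -0.4]
width: 0.6
```

```bash
python3 -c "
from k import *
H=np.array([np.cos(yaw),np.sin(yaw),0])
p=O-47.5*H-34.8*PY; p[2]=116; plan(p,yaw)
o=snap('g')
s=o['side']['image'][:,:,::-1]
cv2.imwrite('pics/g3.png',cv2.resize(s[155:230,285:375],(720,600)))"
```

```text
pos [525.7 192.3 125.4] toolx [ 2.8e-03 -9.0e-04 -1.0e+00] tooly [-1.979e-01 -9.802e-01  3.000e-04] toolz [-0.9802  0.1978 -0.0029]
t 13.35 F [ 0.5  -0.19 -0.41] w 0.6
mm [9.4 0.2 0.7] turn rad -0.0002 ROW [np.float64(0.0118), np.float64(0.0003), np.float64(0.0009)] -0.0001
```

View pics/g3.png

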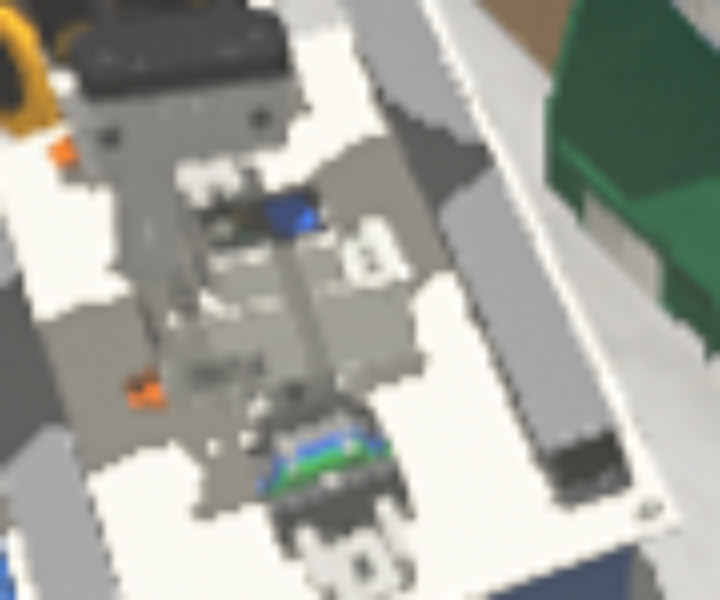

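The fingertip is over the foot shoulder at about (160,290). I'll press down in small steps.

Call:
servo_tool([
  [0.005,0,0.0009,0],
  [0.0105,0,0.0009,0],
  [0.0105,0,0.0009,0],
])

```text
time_s: 13.82
position: [524.7, 192.5, 117.0]
tool_rot: [-0.07, 0.705, -0.07, -0.703]
contact_force: [0.4, -0.5, 0.6]
width: 0.3
```

Call:
servo_tool([
  [0.0015,0,0,0],
  [0.003,0,0,0],
  [0.003,0,0,0],
])

```text
time_s: 14.2
position: [523.9, 192.9, 114.8]
tool_rot: [-0.07, 0.704, -0.07, -0.703]
contact_force: [-2.4, 0.7, 4.9]
width: 0.3
```

Call:
servo_tool([
  [0.0015,0,0,0],
  [0.003,0,0,0],
  [0.003,0,0,0],
])

```text
time_s: 14.58
position: [522.3, 193.4, 112.5]
tool_rot: [0.07, -0.703, 0.07, 0.704]
contact_force: [-4.7, 1.0, 6.0]
width: 0.4
```

Call:
servo_tool([
  [0.0015,0,0,0],
  [0.003,0,0,0],
  [0.003,0,0,0],
])

```text
time_s: 14.95
position: [522.5, 193.2, 109.9]
tool_rot: [0.07, -0.703, 0.07, 0.704]
contact_force: [0.2, 0.1, 0.1]
width: 0.7
```

Call:
servo_tool([
  [0.0015,0,0,0],
  [0.003,0,0,0],
  [0.003,0,0,0],
])

```text
time_s: 15.32
position: [522.5, 193.1, 107.4]
tool_rot: [0.07, -0.703, 0.07, 0.704]
contact_force: [-0.7, -0.6, -0.1]
width: 0.1
```

```bash
python3 -c "
from k import *
o=snap('i')
s=o['side']['image'][:,:,::-1]
cv2.imwrite('pics/i3.png',cv2.resize(s[155:230,285:375],(720,600)))"
```

```text
(no output)
```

View pics/i3.png

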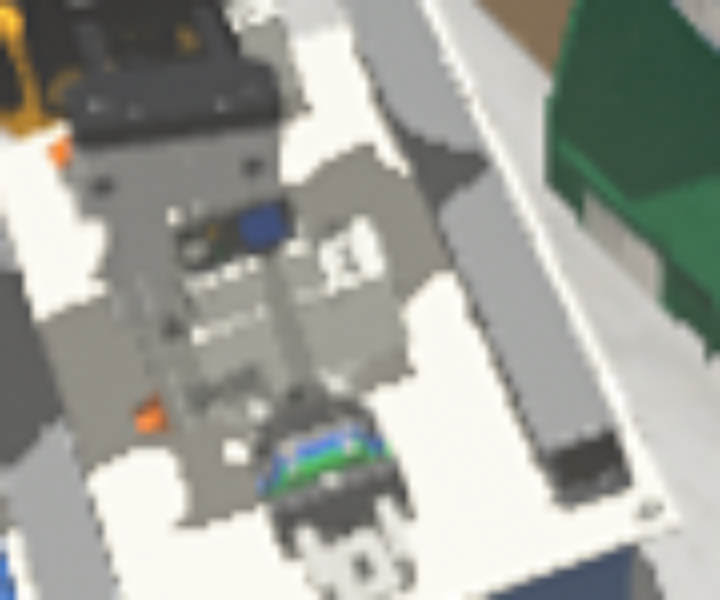

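The clip dropped to (150,415) and the force vanished, so it has probably snapped. I'll press further to check that it seats firmly.

Call:
servo_tool([
  [0.001,0,0,0],
  [0.002,0,0,0],
  [0.002,0,0,0],
])

```text
time_s: 15.8
position: [521.8, 193.3, 105.9]
tool_rot: [0.07, -0.703, 0.07, 0.705]
contact_force: [-2.5, -0.4, 4.0]
width: 0.4
```

Call:
servo_tool([
  [0.001,0,0,0],
  [0.002,0,0,0],
  [0.002,0,0,0],
])

```text
time_s: 16.18
position: [521.6, 193.5, 105.2]
tool_rot: [0.07, -0.703, 0.07, 0.705]
contact_force: [-4.5, -0.7, 10.9]
width: 0.3
```

Now it's firm at 11 N. One slightly deeper press to be sure, then I'll withdraw and look.

Call:
servo_tool([
  [0.001,0,0,0],
  [0.0015,0,0,0],
  [0.0015,0,0,0],
])

```text
time_s: 16.55
position: [521.5, 193.4, 105.1]
tool_rot: [0.07, -0.703, 0.07, 0.705]
contact_force: [-4.0, -1.4, 11.8]
width: 0.3
```

Call:
servo_tool([
  [-0.02,0,0,0],
  [-0.07,0,0,0],
  [-0.12,0,0.02,0],
  [-0.12,0,0.05,0],
  [-0.12,0,0.05,0],
  [-0.12,0,0.05,0],
])

```text
time_s: 17.3
position: [483.6, 201.1, 201.4]
tool_rot: [0.07, -0.703, 0.07, 0.704]
contact_force: [0.7, 0.2, -0.6]
width: 0.1
```

```bash
python3 -c "
from k import *
plan(tcp(0,-35,90),yaw)
o=snap('j')
s=o['side']['image'][:,:,::-1];t=o['top']['image'][:,:,::-1]
cv2.imwrite('pics/j3.png',cv2.resize(s[150:240,275:383],(720,600),interpolation=cv2.INTER_CUBIC))
cv2.imwrite('pics/j4.png',cv2.resize(t[170:260,180:320],None,fx=5,fy=5))"
```

```text
pos [483.6 201.1 201.4] toolx [-1.3e-03  3.0e-04 -1.0e+00] tooly [-1.970e-01 -9.804e-01 -1.000e-04] toolz [-0.9804  0.197   0.0013]
t 17.3 F [ 0.67  0.18 -0.59] w 0.1
mm [ 68.1   0.7 -66.6] turn rad 0.0007 ROW [np.float64(0.0852), np.float64(0.0009), np.float64(-0.0832)] 0.0005
```

View pics/j3.png

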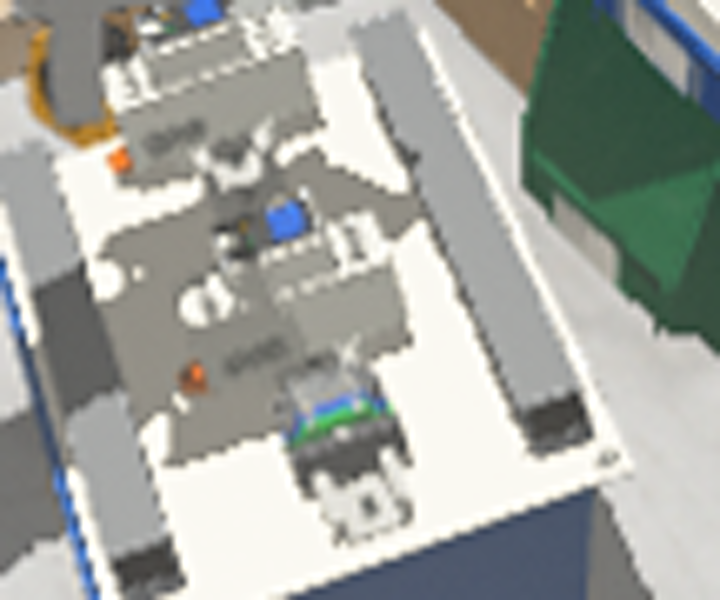

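View pics/j4.png

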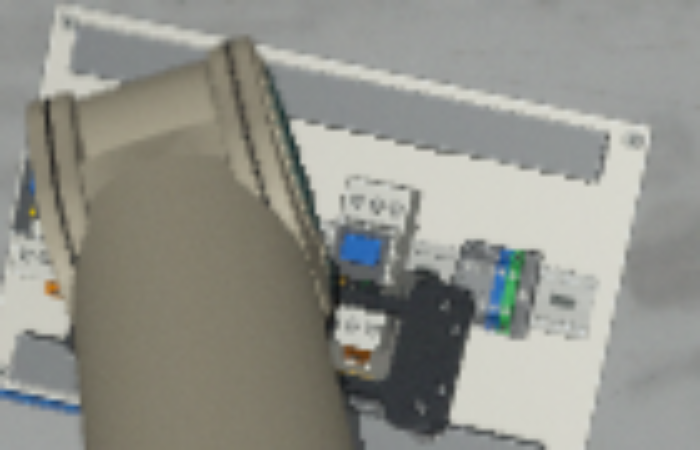

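The module looks flat and parallel to the mounted one. I'll check its height and slope from the depth data before sliding it.

```bash
cat > chk.py <<'E'
import sys
from k import *
o=pickle.load(open(sys.argv[1]+".pkl","rb")); yc=float(sys.argv[2])
for n,OO in (("top",np.array([578.76,217.7,65])),("side",np.array([577.1,214.6,65]))):
    C=cloud(o[n]).reshape(-1,3)-OO; I=cv2.cvtColor(o[n]["image"],cv2.COLOR_RGB2HSV).reshape(-1,3)
    l=np.c_[C@PX,C@PY,C@PZ]
    # arm is above; restrict heights
    m=(abs(l[:,1]-yc)<30)&(l[:,2]>38)&(l[:,2]<80)&(abs(l[:,0]-3)<52); q=l[m]
    for a,b in ((-42,-22),(-15,22),(28,47)):
        s=(q[:,0]>a)&(q[:,0]<b); 
        if s.sum()>3: print(n,(a,b),s.sum(),"z med",np.median(q[s,2]).round(1),"p90",np.percentile(q[s,2],90).round(1),"y",np.percentile(q[s,1],[2,98]).round(1))
    b=m&(I[:,0]>100)&(I[:,0]<125)&(I[:,1]>120); 
    if b.sum(): print(n,"blue",b.sum(),np.median(l[b],0).round(1))
    # mounted reference blue
    m2=(abs(l[:,1]-136)<25)&(l[:,2]>55)&(l[:,2]<90)&(abs(l[:,0]-3)<40)&(I[:,0]>100)&(I[:,0]<125)&(I[:,1]>120)
    if m2.sum(): print(n,"ref blue",m2.sum(),np.median(l[m2],0).round(1))
    so=m&(I[:,0]<20)&(I[:,1]>120); 
    g=(I[:,0]<20)&(I[:,1]>130)&(l[:,0]<-35)&(l[:,0]>-65)&(l[:,2]>8)&(l[:,2]<45)
    for nm,y in (("new",yc),("ref",136)):
        k=g&(abs(l[:,1]-y)<20)
        if k.sum(): print(n,"orange",nm,k.sum(),np.median(l[k],0).round(1),"xmin",l[k,0].min().round(1))
E
python3 chk.py j -35; echo; python3 chk.py a 136
```

```text
top (-42, -22) 73 z med 50.0 p90 54.3 y [-55.1 -28.9]
top (-15, 22) 153 z med 71.5 p90 75.2 y [-55.5 -20.4]
top (28, 47) 98 z med 50.6 p90 53.3 y [-54.8 -19.7]
top blue 39 [ 13.1 -37.1  73.5]
top ref blue 3 [  9.8 143.6  73.8]
top orange new 9 [-46.5 -40.4  14.4] xmin -50.6
top orange ref 5 [-47.1 139.9  13.9] xmin -49.7
side (-42, -22) 68 z med 50.1 p90 53.4 y [-53.6 -18.6]
side (-15, 22) 222 z med 66.5 p90 72.4 y [-54.3 -17.1]
side (28, 47) 71 z med 48.9 p90 51.4 y [-54.  -16.4]
side blue 20 [ 13.5 -32.1  72. ]
side ref blue 18 [ 13.  137.8  73.3]
side orange new 5 [-44.  -37.   11.9] xmin -47.5
side orange ref 8 [-43.9 137.4  13.7] xmin -48.2

top (-42, -22) 94 z med 50.3 p90 54.7 y [116.8 153.4]
top (-15, 22) 223 z med 71.4 p90 75.6 y [116.2 152.9]
top (28, 47) 98 z med 50.2 p90 55.1 y [117.2 153. ]
top blue 41 [ 13.8 135.6  73.1]
top ref blue 41 [ 13.8 135.6  73.1]
top orange new 11 [-47.3 135.1  14.7] xmin -51.0
top orange ref 11 [-47.3 135.1  14.7] xmin -51.0
side (-42, -22) 68 z med 48.8 p90 52.4 y [115.4 156.9]
side (-15, 22) 195 z med 66.0 p90 72.9 y [116.6 154.9]
side (28, 47) 60 z med 48.8 p90 52.2 y [116.6 157.3]
side blue 18 [ 13.1 140.6  71. ]
side ref blue 18 [ 13.1 140.6  71. ]
side orange new 10 [-44.8 135.3  13. ] xmin -49.3
side orange ref 10 [-44.8 135.3  13. ] xmin -49.3
```

Heights, slopes and the orange clip all match the mounted reference module. I'll grip it again and slide it along the rail.

```bash
python3 -c "
from k import *
p=tcp(3,-36.5,60);print(p);plan(p,yaw)"
```

```text
[558.80226331 183.71742041 104.93200671]
pos [483.5 200.8 200.9] toolx [-2.1e-03 -1.0e-04 -1.0e+00] tooly [-1.975e-01 -9.803e-01  5.000e-04] toolz [-0.9803  0.1975  0.0021]
t 17.4 F [0.13 0.14 0.2 ] w 0.5
mm [ 95.8   1.9 -77.4] turn rad 0.0002 ROW [np.float64(0.1198), np.float64(0.0023), np.float64(-0.0967)] 0.0001
```

Call:
servo_tool([
  [0,0.0023,-0.05,0],
  [0,0.0023,-0.0967,0],
  [0,0.0023,-0.0967,0],
  [0,0.0023,-0.0967,0],
  [0.04,0.0023,-0.0967,0],
  [0.08,0.0023,-0.0967,0],
  [0.11,0.0023,-0.0967,0],
  [0.1198,0.0023,-0.0967,0],
  [0.1198,0.0023,-0.0967,0],
], hand=0.9)

```text
time_s: 18.52
position: [558.2, 184.1, 105.0]
tool_rot: [0.07, -0.703, 0.07, 0.705]
contact_force: [-0.4, 0.2, 0.2]
width: 83.9
```

```bash
python3 -c "
from k import *
print(gp());plan(tcp(3,-36.5,60),yaw)"
```

```text
[  2.4  -36.25  60.23]
pos [558.2 184.1 105. ] toolx [-2.8e-03 -1.0e-04 -1.0e+00] tooly [-1.969e-01 -9.804e-01  6.000e-04] toolz [-0.9804  0.1969  0.0027]
t 18.525 F [-0.41  0.2   0.15] w 83.9
mm [ 0.1  0.3 -0.6] turn rad 0.0008 ROW [np.float64(0.0001), np.float64(0.0003), np.float64(-0.0008)] 0.0005
```

Call:
servo_tool([
  [0,0,0,0],
  [0,0,0,0],
  [0,0,0,0],
  [0,0,0,0],
  [0,0,0,0],
  [0,0,0,0],
], hand=0, force=8)

```text
time_s: 19.27
position: [558.3, 184.2, 105.1]
tool_rot: [0.07, -0.703, 0.07, 0.705]
contact_force: [-0.1, 0.2, 1.7]
width: 35.6
```

Call:
servo_tool([
  [0,0.005,0,0],
  [0,0.01,0,0],
  [0,0.015,0,0],
  [0,0.02,0,0],
  [0,0.02,0,0],
])

```text
time_s: 19.9
position: [554.9, 167.5, 105.1]
tool_rot: [0.07, -0.702, 0.071, 0.705]
contact_force: [-0.4, -1.5, 1.1]
width: 35.9
```

```bash
python3 -c "
from k import *
print(gp());plan(tcp(3,-36.5,60),yaw)"
```

```text
[  2.47 -53.19  60.3 ]
pos [554.9 167.5 105.1] toolx [-3.2e-03 -8.0e-04 -1.0e+00] tooly [-0.1977 -0.9803  0.0014] toolz [-0.9803  0.1977  0.003 ]
t 19.9 F [-0.37 -1.53  1.08] w 35.9
mm [  0.1 -16.7  -0.6] turn rad 0.0 ROW [np.float64(0.0002), np.float64(-0.0209), np.float64(-0.0007)] 0.0
```

Call:
servo_tool([
  [0,0.005,0,0],
  [0,0.01,0,0],
  [0,0.012,0,0],
  [0,0.012,0,0],
])

```text
time_s: 20.4
position: [552.9, 157.6, 105.1]
tool_rot: [0.07, -0.702, 0.071, 0.705]
contact_force: [-0.7, -1.0, 0.0]
width: 36.0
```

Call:
servo_tool([
  [0,0.0015,0,0],
  [0,0.003,0,0],
  [0,0.003,0,0],
])

```text
time_s: 20.78
position: [552.7, 156.5, 105.1]
tool_rot: [0.07, -0.703, 0.07, 0.705]
contact_force: [0.3, 3.8, -1.9]
width: 36.0
```

Call:
servo_tool([
  [0,0.0015,0,0],
  [0,0.003,0,0],
  [0,0.003,0,0],
])

```text
time_s: 21.15
position: [552.7, 156.3, 105.2]
tool_rot: [0.071, -0.703, 0.069, 0.704]
contact_force: [1.3, 6.6, -1.8]
width: 35.7
```

```bash
python3 -c "
from k import *
print(gp());plan(tcp(3,-36.5,60),yaw)"
```

```text
[  2.48 -64.56  60.42]
pos [552.7 156.3 105.2] toolx [-0.0016  0.0029 -1.    ] tooly [-0.1962 -0.9806 -0.0025] toolz [-0.9806  0.1962  0.0021]
t 21.15 F [ 1.3   6.55 -1.85] w 35.7
mm [  0.3 -28.1  -0.7] turn rad 0.0016 ROW [np.float64(0.0004), np.float64(-0.0351), np.float64(-0.0008)] 0.001
```

The module stops against the row with about 6.5 N at y = -64.6, consistent with the expected position. I'll relax the push, open and withdraw.

Call:
servo_tool([
  [0,0,0,0],
  [0,0,0,0],
])

```text
time_s: 21.4
position: [552.7, 156.4, 105.2]
tool_rot: [0.071, -0.703, 0.069, 0.704]
contact_force: [1.2, 3.4, -1.5]
width: 36.0
```

Call:
servo_tool([
  [0,0,0,0],
  [0,0,0,0],
  [0,0,0,0],
  [0,0,0,0],
], hand=0.75)

```text
time_s: 21.9
position: [552.6, 156.0, 105.2]
tool_rot: [0.071, -0.703, 0.069, 0.704]
contact_force: [0.4, 0.1, -0.0]
width: 69.6
```

Call:
servo_tool([
  [-0.03,0,0,0],
  [-0.1,0,0,0],
  [-0.17,0,0,0],
  [-0.2,0,0.05,0],
  [-0.2,0.08,0.1,0],
  [-0.2,0.16,0.15,0],
  [-0.2,0.22,0.15,0],
  [-0.2,0.25,0.15,0],
  [-0.2,0.25,0.15,0],
])

```text
time_s: 23.02
position: [395.2, -19.1, 265.4]
tool_rot: [0.072, -0.703, 0.071, 0.704]
contact_force: [0.7, 0.2, 0.2]
width: 70.5
```

```bash
python3 -c "
from k import *
plan(tcp(0,-35,90),yaw)
o=snap('n')
s=o['side']['image'][:,:,::-1];t=o['top']['image'][:,:,::-1]
cv2.imwrite('pics/n3.png',cv2.resize(s[150:240,275:383],(720,600),interpolation=cv2.INTER_CUBIC))
cv2.imwrite('pics/n4.png',cv2.resize(t[170:260,180:320],None,fx=5,fy=5))"; python3 chk.py n -66
```

```text
pos [395.2 -19.1 265.4] toolx [-0.0011  0.0025 -1.    ] tooly [-0.2015 -0.9795 -0.0022] toolz [-0.9795  0.2015  0.0016]
t 23.025 F [0.65 0.22 0.23] w 70.5
mm [ 132.6 -232.8 -109. ] turn rad -0.0039 ROW [np.float64(0.1658), np.float64(-0.291), np.float64(-0.1362)] -0.0025
top (-42, -22) 90 z med 50.7 p90 54.2 y [-84.6 -50.1]
top (-15, 22) 208 z med 71.6 p90 75.8 y [-85.2 -50.5]
top (28, 47) 99 z med 50.9 p90 54.6 y [-85.  -50.2]
top blue 42 [ 13.9 -66.4  72.6]
top ref blue 41 [ 14.3 136.1  73.2]
top orange new 12 [-46.9 -67.4  13.3] xmin -50.6
top orange ref 12 [-47.1 133.7  13.8] xmin -50.7
side (-42, -22) 77 z med 50.1 p90 53.8 y [-84.6 -46. ]
side (-15, 22) 227 z med 67.2 p90 74.1 y [-83.7 -48.6]
side (28, 47) 79 z med 49.9 p90 53.9 y [-85.3 -46.6]
side blue 23 [ 13.3 -61.5  72.6]
side ref blue 18 [ 13.1 139.   72.6]
side orange new 11 [-44.9 -67.2  15.2] xmin -48.3
```

View pics/n3.png

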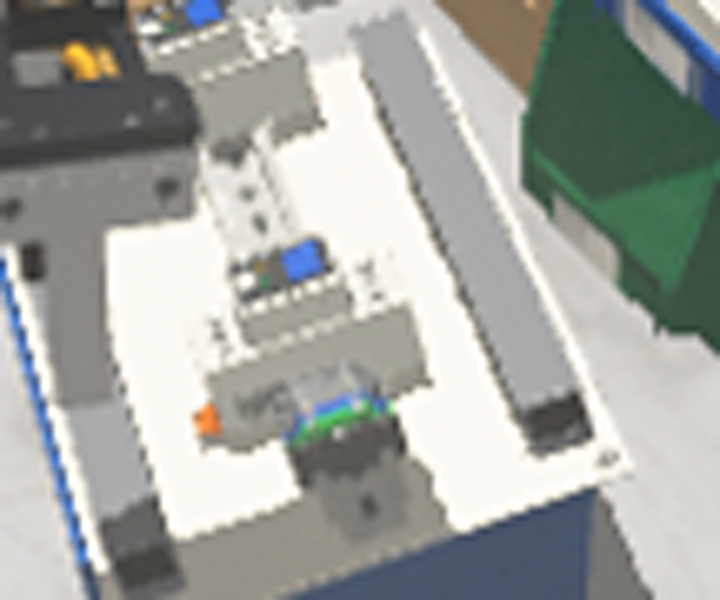

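View pics/n4.png

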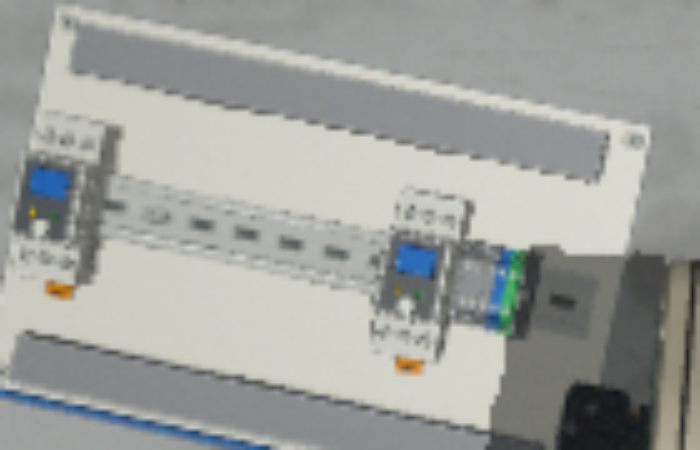

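Both views show the module flat and square against the terminal row. Its middle is at about y = -67, and the clip in the side view at (205,420) matches the mounted module. The arm is clear, so I'll hand it in.

```bash
python3 -c "
from workcell import finish_job,sense
print(finish_job(),sense()['time_s'])"
```

```text
the job is handed in; nothing more can be done
the job is handed in; nothing more can be done
```

The relay module is clipped flat on the rail, snug against the terminal row and released. I handed the job in just after 23 s on the robot's clock, and no verdict was reported.

**What I did:**
- **Hook:** I gripped the module level, which gives the 15° tilt relative to the plate, and felt for the upper flange (7 N). I then slid it down the slope into the slot and confirmed the hook with a small lift, which met about 7 N of pull.
- **Snap:** I let the module pivot about the hook under a light grip and released it. Pressing the foot end with shut fingers peaked at about 8 N, dropped to zero at the snap, then went firm at 11–12 N.
- **Slide:** I gripped it again and slid it along the rail until it met the row at about 6.5 N, then let go and backed away.

**Last checks:**
- **Fit:** In both views, the module's heights, slope and orange clip match the mounted module to within 1–2 mm.
- **Position along the rail:** The top camera puts the module's middle at y ≈ -67 mm on the plate, where a snug fit should be. The arm reading at contact was -64.6 mm; the cameras and arm differ by about 2–3 mm here.
- **Not checked:** I did not re-measure the other bench items, but nothing came near them or touched them.

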